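Bring the garlic round and lift it out with the tongs

ROBOT

A 6-joint arm with a two-finger parallel gripper is mounted at the origin on a cart in front of the work surface, level with it; the furniture and walls round the work are solid. World frame = base frame: x ahead of the robot, y to its left, z up, the work surface at z = 0. Lengths are in m, angles in rad, forces in N, time in s.
With the tool pointing down it reaches from about 0.35 to 0.775 m from the base axis. Payload 5.5 kg.
Tool frame: the origin (TCP) lies between the finger pads; the fingertips stand env.nose_length ahead of it and the grasp point (between the pads) lies 8 mm behind it (env.nose_length is the distance from the TCP to the fingertips, in m); z points along the fingers, y is the direction in which the jaws open and shut (so a half turn about z gives the same grasp; the last joint's range is limited). The gripper opens to 85 mm and grips with 20 to 120 N. Pads are 22 mm wide; open, the fingers measure 114 mm over their backs; the gripper's body (76 mm by 85 mm) begins 54 mm behind the grasp point. The pads swing forward as they close: fully open they stand 13 mm farther back than shut.
Start: joints at [1.146, 0.313, 0.046, 1.304, 0, 1.431], TCP at [0.162, 0.552, 0.211] pointing down, gripper open.
Joint ranges: [-2.76, 2.76], [-0.86, 1.69], [-1.03, 1.26], [-2.2, 2.34], [-1.47, 1.5], [-3.14, 3.14]. Speed limits (rad/s): [2.57, 2.57, 3.14, 3.14, 3.14, 3.14].

INTERFACE

Orientations are given as a unit quaternion [w, x, y, z].
In Python, from workcell import env gives the robot as it stands. The module is installed in compiled form; this text tells all that it offers.
- The arm moves only by the shell command python3 -m creep 'ROWS' [FORCE]. ROWS is a JSON object of lists of equal length, an entry for each row: "hand": the finger opening in mm, from 0 to 85.4; "delta_pos": the shift along the tool's x, y, z scaled (see below), a list of three; "turn": the turn about the tool's z scaled (see below). In form: {"hand": [hand, ...], "delta_pos": [[dx, dy, dz], ...], "turn": [turn, ...]}. A call has exactly 5 rows; each row shifts and turns the commanded pose from where the row before left it, along the tool's axes as they then stand; what a row does not reach is not made up. The controller multiplies each number of a shift by 0.8 m and each number of a turn by 5 degrees. A row lasts 1/12 s, in which the tool goes at most 41.7 mm and 7.16 degrees, less where a joint would pass 70% of its speed; a pose out of reach is approached as far as the arm can. A call with a number of a shift or a turn outside -1 to 1 is refused whole. A call with a gripper value outside its range is refused whole. The fingers move at their own pace and stop on an object; FORCE is the grip in N (left out, the last holds). Time passes only in rows, so rows that do not move let the fingers close, or fill a call up. It gives the time, the measured TCP pose, the force and the opening at its end, in the units of the state.
- env.get_state(): the state, without advancing time (a new reading comes with each control period).
- env.read_camera(name): name is "scene" or "top" or "wrist"; returns a dict with "pixels" (480x640x3 uint8, red, green, blue), "depth" (480x640 float32, m along the optical axis (not along the pixel's ray), 0 where there is no reading), "fx", "fy", "cx", "cy" (pixels), "D" ([k1, k2, p1, p2, k3] as OpenCV has them; the pictures are not rectified), "origin" and "orientation" of the camera in the world. Camera axes: x right, y down, z forward; pixel columns grow to the right and rows downward; lengths in m; the calibration is good to about 2 mm. A picture is of the moment at which its call begins.
- env.hand_in(): hands the job in, once; it reports no verdict.
Trained networks look in the newest picture that a camera, given by its name, has taken for a name from the list of things; names that differ only in an ending like _2 or _b are one class to them, and where a whole thing is asked for, a point or a joint stands for the part that bears it (a point fixed in the world has none). Each returns a list of dicts, best first, with "score" (0 to 1); they miss things now and then, are a little off and sometimes report something else, mostly with a low value. They report only what shows in the picture. A call takes as long as a camera call. They do not tell look-alikes from the thing itself.
- env.find_in(camera, target): "location" ([row, column] in pixels, amid what is visible of it).
- env.pinpoint(camera, target): "location" ([row, column] in pixels: a listed point, or the origin of a listed thing).
The state is a dict: "clock": time; "joint_pos": joint angles; "qvel": joint speeds; "tau": joint torques, N m; "tcp_pos": TCP position; "orientation": TCP orientation; "wrist_force": force on the tool from outside, world axes, zero at the start; "ft_torque": the same for the moment, N m; "finger_gap": finger opening in m.
Only numpy, scipy, OpenCV 4.12 (cv2) and the standard library are available. Lean on these libraries where they do the work, as an engineer would, in place of code of your own. Each camera call takes 0.05 s, during which the arm holds its last target.

TASK

Turn the carousel's knob one stop, the way that brings the garlic bulb's dish round to the opening in the clear guard, and let go of the knob so that the tray rests in its stop. Then take the spring tongs out of their wooden stand, squeeze them closed on the garlic, and lift it straight up until the whole bulb is above the guard. Finish while holding it there in the tongs: do not touch the garlic with the fingers, keep the other produce on the tray, and leave the jar, the mill and the shaker where they stand.

Things in the scene. Friction and masses are not known exactly. Their poses are not given: they have to be found in the camera images.
- carousel: Fixed serving carousel, opening to its own -x (towards the robot). Origin: centre of its underside on the worktop. Plinth 260x260x16 mm; on it turns a tray (252 mm across, top at z = 26 mm) with five white dishes, centres 85 mm from the axis, 72 degrees apart. On four posts lies a clear guard 260x260 mm, z = 98 to 102 mm, with a notch: x = -35 mm to the edge, y = -64 to 64 mm.
- tray (a joint): Turn of the tray in rad, counter-clockwise from above, 0 at the start. It has a stop every 1.257 rad (72 degrees), which draws it in from about 0.4 rad either side and holds it with up to about 0.12 N m. +1.257 brings the dish that began at the carousel's +y side to the opening, -1.257 that of its -y side.
- knob (a point): Middle of the black bar knob on the tray's axis, above the guard; it turns with the tray. The bar is 46 mm long (this point's x), 13 mm thick (y), 32 mm tall (z = 109 to 141 mm above the worktop, this point at 125 mm), on a disc 48 mm across with its top at z = 110 mm. A wall cabinet (underside at z = 0.49 m, over x greater than about 0.57 m) hangs behind it: keep low here.
- opening (a point): Point fixed to the carousel under the guard's notch, at the dishes' inner floor level (z = 30 mm), where a dish's centre comes to rest at each stop. Axes as the carousel's. Dishes are 72 mm wide at the rim, rim at z = 35 mm. At the start the mandarin is here.
- dish1 (a point): Centre of the inner floor of the dish that starts at the carousel's +y side of the opening; turns with the tray.
- dish4 (a point): Centre of the inner floor of the dish that starts at the carousel's -y side of the opening; turns with the tray.
- garlic: Loose garlic bulb, pale, pointed neck upward, about 56 mm wide (widest about 22 mm above its underside), 56 mm tall, about 34 g. Origin: centre of its underside. It starts in one of the two dishes beside the opening, on either side; the lime is on the other.
- tongs: Loose steel spring tongs, 90 g, 148 mm tall, upright in the stand. Origin: between the tips' lower ends, which rest 7 mm above the worktop; z up to the hinge (140 mm); the arms close along this body's y. Take them from above, fingers along this y. Open, the claws are 80 mm apart in their hollows, 65 mm at their side edges, 93 mm outside; each is a shallow V, 36 mm wide (x), 33 mm tall.
- tongs_grip (a point): Middle of the flat handles, 102 mm above the tips: 22 mm wide, 49 mm apart over their outsides when open, flat 20 mm up and down from here. The tongs' top is 46 mm above this point. A squeeze under 7 N leaves them open; 9 N brings the claws to the garlic; 25 N presses it with about 5 N. The fingers close about 7 mm from open to the garlic.
- tongs_tips (a point): Middle between the two claws, 16 mm above their lower ends: put it at the garlic's widest part or a little above, lower ends above the dish's rim. With the tongs' y along the carousel's y there is most room in the notch.
- tong_a (a joint): Closing angle of each tong arm in rad: 0 open, about 0.08 on the garlic, 0.22 the limit; both arms move alike, against a spring that opens them.
- stand: Fixed wooden stand for the tongs, open at the top, 54 (x) x 112 (y) x 60 mm tall, walls and floor 7 mm. Origin: centre of its underside.
- mandarin: Mandarin, 58 mm, in the dish at the opening at the start; stays on the tray. Origin: underside.
- lime: Lime, 60x48x48 mm, in the other dish beside the opening; stays on the tray. Origin: underside.
- lemon: Lemon, 71x53x51 mm, in a dish at the back of the tray; stays on the tray. Origin: underside.
- honey_jar: Honey jar, 64 mm wide, 99 mm tall, behind the stand, far back. Bystander. Origin: underside.
- pepper_mill: Wooden pepper mill, 58 mm wide, 130 mm tall, far behind the stand. Bystander. Origin: underside.
- salt_shaker: Small glass shaker, 31 mm wide, 42 mm tall, a little behind the stand. Bystander. Origin: underside.
Mind the look-alikes: they are no part of the job. There is more than one size of the tongs; the job needs the smaller. There is more than one size of the mandarin; the one meant has the size given above.

How it is judged:
On the way, in this order (a step that is already met when the one before it is completed fails the run):
1. the garlic's dish rests in the stop under the opening, garlic in it, knob let go (horizontal distance between any of dish1, dish4 and opening below 0.014 m and horizontal distance between garlic and opening below 0.03 m and height (world z) of garlic below 0.06 m and velocity of joint tray between -0.08 and 0.08 rad/s and contact force between the fingers and carousel below 0.3 N), for 0.2 s.
2. the tongs are held by the fingers, out of the stand (contact force between the fingers and tongs above 1 N and contact force between tongs and stand below 0.1 N and height (world z) of tongs above 0.05 m), for 0.2 s.
At the end, for the whole second after the job is handed in: Garlic held still by the finger-held tongs over the opening (within 100 mm), underside over 108 mm above the worktop, touching neither robot nor carousel; tongs clear of carousel and stand; its dish in the stop (14 mm); other produce on the tray; jar, mill, shaker within 30 mm of their places (height (world z) of garlic above 0.108 m and contact force between tongs and garlic above 0.3 N and contact force between the fingers and tongs above 1 N and contact force between garlic and the arm below 0.1 N and contact force between garlic and the fingers below 0.1 N and contact force between each of garlic, tongs and carousel below 0.1 N and contact force between tongs and stand below 0.1 N and horizontal distance between garlic and opening below 0.1 m and linear speed of garlic below 0.05 m/s and horizontal distance between any of dish1, dish4 and opening below 0.014 m and velocity of joint tray between -0.08 and 0.08 rad/s and not (height (world z) of lime above 0.105 m or height (world z) of lime below 0.012 m or horizontal distance between lime and knob above 0.165 m) and not (height (world z) of mandarin above 0.105 m or height (world z) of mandarin below 0.012 m or horizontal distance between mandarin and knob above 0.165 m) and not (height (world z) of lemon above 0.105 m or height (world z) of lemon below 0.012 m or horizontal distance between lemon and knob above 0.165 m) and distance of each of honey_jar, pepper_mill, salt_shaker from where it was at the start of the episode below 0.03 m); the arm keeps its last pose, push and grip.
It fails at once if the fingers press the garlic (contact force between the fingers and garlic above 0.5 N).
It fails at once if other produce leaves the tray ((height (world z) of lime above 0.105 m or height (world z) of lime below 0.012 m or horizontal distance between lime and knob above 0.165 m) or (height (world z) of mandarin above 0.105 m or height (world z) of mandarin below 0.012 m or horizontal distance between mandarin and knob above 0.165 m) or (height (world z) of lemon above 0.105 m or height (world z) of lemon below 0.012 m or horizontal distance between lemon and knob above 0.165 m)).
It fails at once if a bystander (jar, mill, shaker) is pushed more than 30 mm or knocked over (distance of any of honey_jar, pepper_mill, salt_shaker from where it was at the start of the episode above 0.03 m or angle between any of honey_jar, pepper_mill, salt_shaker's own z axis and vertical above 0.5 rad).
It also fails if it takes over 64 s, if anything falls off the work surface, if the arm or the gripper's body presses on something with over 40 N, if the wrist force passes 120 N, or if a joint passes its speed limit or range.

## Working session

There is one attempt and no reset: what is moved stays moved. The work goes in short steps, Python scripts to look and compute and a shell command to move; the robot and the scene stay as the last step left them, time stands still between calls to the robot, and variables do not carry over. Pictures are saved under pics/ and viewed, and the job is handed in when it is done.

```bash
mkdir -p pics
cat > h.py <<'E'
import numpy as np, cv2, json
from workcell import env
from scipy.spatial.transform import Rotation as R
def rot(q): return R.from_quat([q[1],q[2],q[3],q[0]]).as_matrix()
def ray(c,rc):
    K=np.array([[c['fx'],0,c['cx']],[0,c['fy'],c['cy']],[0,0,1.]])
    p=cv2.undistortPoints(np.array([[[rc[1],rc[0]]]],float),K,np.array(c['D'],float))[0,0]
    return np.array([p[0],p[1],1.])
def atz(c,rc,z):
    d=rot(c['orientation'])@ray(c,rc); o=np.array(c['origin']); return o+d*(z-o[2])/d[2]
def atdepth(c,rc):
    r,k=int(round(rc[0])),int(round(rc[1])); w=c['depth'][max(r-1,0):r+2,max(k-1,0):k+2]; w=w[w>0]
    if len(w)==0: return None
    return np.array(c['origin'])+rot(c['orientation'])@(ray(c,rc)*np.median(w))
def proj(c,p):
    K=np.array([[c['fx'],0,c['cx']],[0,c['fy'],c['cy']],[0,0,1.]])
    q=rot(c['orientation']).T@(np.array(p)-np.array(c['origin']))
    u=cv2.projectPoints(q.reshape(1,3),np.zeros(3),np.zeros(3),K,np.array(c['D'],float))[0][0,0]; return u[::-1]
def save(c,n): cv2.imwrite('pics/'+n+'.png',cv2.cvtColor(c['pixels'],cv2.COLOR_RGB2BGR))
def st():
    s=env.get_state(); print({k:np.round(s[k],4).tolist() for k in ('clock','joint_pos','tcp_pos','orientation','wrist_force','finger_gap')}); return s
E
python3 - <<'E'
from h import *
s=st();print(env.nose_length)
for n in ('scene','top','wrist'):
    c=env.read_camera(n);save(c,n+'0');print(n,np.round(c['origin'],3),np.round(c['orientation'],3),c['fx'])
    for t in ('knob','opening','dish1','dish4','garlic','tongs','tongs_grip','tongs_tips','stand','carousel'):
        for d in env.pinpoint(n,t)[:2]:
            a=atdepth(c,d['location']); print(t,np.round(d['location'],0),round(d['score'],2),None if a is None else np.round(a,3))
E
```

```text
{'clock': 0.0, 'joint_pos': [1.1464, 0.314, 0.045, 1.3036, -0.0, 1.4312], 'tcp_pos': [0.1613, 0.5513, 0.2105], 'orientation': [-0.0002, 0.1419, 0.9899, -0.0009], 'wrist_force': [-0.1959, 0.3927, 1.0837], 'finger_gap': 0.0855}
0.011
scene [-0.069 -0.852  0.896] [-0.449  0.851 -0.24   0.129] 577.0162910714029
knob [269. 356.] 0.92 [ 0.511 -0.028  0.135]
opening [296. 322.] 0.73 [ 0.423 -0.033  0.101]
dish1 [328. 339.] 0.79 [ 0.432 -0.085  0.046]
dish4 [328. 339.] 0.79 [ 0.432 -0.085  0.046]
tongs [247. 261.] 0.82 [0.447 0.325 0.007]
tongs [225. 251.] 0.77 [0.46  0.413 0.026]
tongs_grip [216. 262.] 0.75 [0.435 0.281 0.133]
tongs_grip [180. 246.] 0.72 [0.468 0.437 0.156]
tongs_tips [216. 248.] 0.91 [0.452 0.408 0.061]
tongs_tips [244. 261.] 0.7 [0.452 0.334 0.009]
stand [226. 308.] 0.65 [0.6   0.339 0.017]
stand [252. 260.] 0.64 [0.409 0.249 0.051]
carousel [315. 358.] 0.61 [ 0.454 -0.125  0.104]
top [0.352 0.072 1.263] [ 0.062 -0.702  0.708 -0.047] 524.7558481335614
knob [235. 375.] 0.58 [ 0.517 -0.032  0.139]
knob [226. 339.] 0.29 [0.545 0.046 0.102]
opening [267. 346.] 0.88 [0.453 0.032 0.083]
dish1 [277. 386.] 0.97 [ 0.43  -0.056  0.102]
dish1 [223. 340.] 0.69 [0.551 0.043 0.102]
dish4 [277. 386.] 0.97 [ 0.43  -0.056  0.102]
dish4 [223. 340.] 0.69 [0.551 0.043 0.102]
garlic [221. 340.] 0.55 [0.555 0.044 0.102]
garlic [240. 246.] 0.54 [0.524 0.266 0.039]
tongs [262. 164.] 0.8 [0.464 0.432 0.116]
tongs [277. 232.] 0.66 [0.43  0.28  0.126]
tongs_grip [274. 223.] 0.96 [0.435 0.296 0.147]
tongs_grip [254. 144.] 0.89 [0.475 0.452 0.19 ]
tongs_tips [262. 162.] 0.87 [0.463 0.434 0.125]
tongs_tips [274. 232.] 0.72 [0.435 0.28  0.13 ]
stand [282. 231.] 0.94 [0.425 0.303 0.008]
carousel [240. 371.] 0.94 [ 0.506 -0.021  0.14 ]
carousel [241. 246.] 0.27 [0.522 0.265 0.036]
wrist [0.087 0.575 0.375] [0.124 0.791 0.592 0.092] 387.74749948013056
```

View pics/scene0.png

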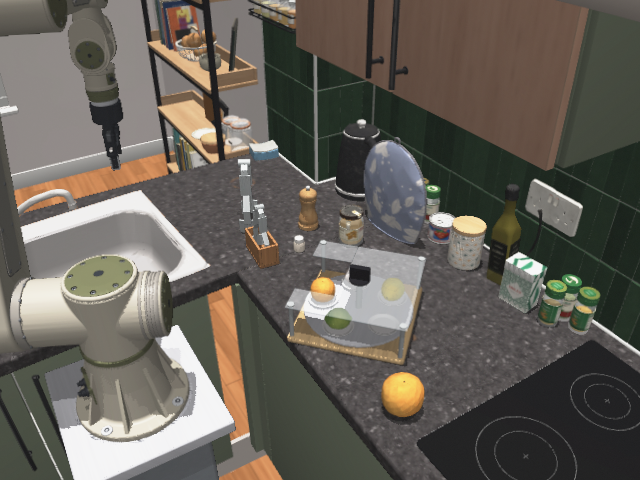

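View pics/top0.png

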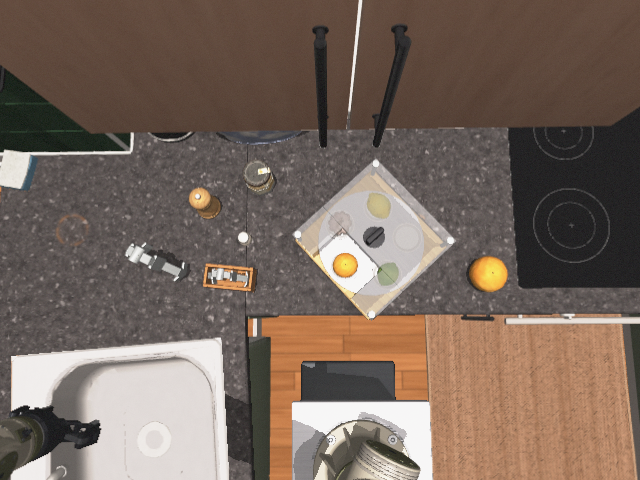

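Run:
```python
import cv2
a=cv2.imread('pics/top0.png')[170:330,120:450]; cv2.imwrite('pics/top0c.png',cv2.resize(a,None,fx=2.4,fy=2.4,interpolation=cv2.INTER_CUBIC))
a=cv2.imread('pics/scene0.png')[150:380,220:450]; cv2.imwrite('pics/scene0c.png',cv2.resize(a,None,fx=2.5,fy=2.5,interpolation=cv2.INTER_CUBIC))
```

```text
(no output)
```

View pics/top0c.png

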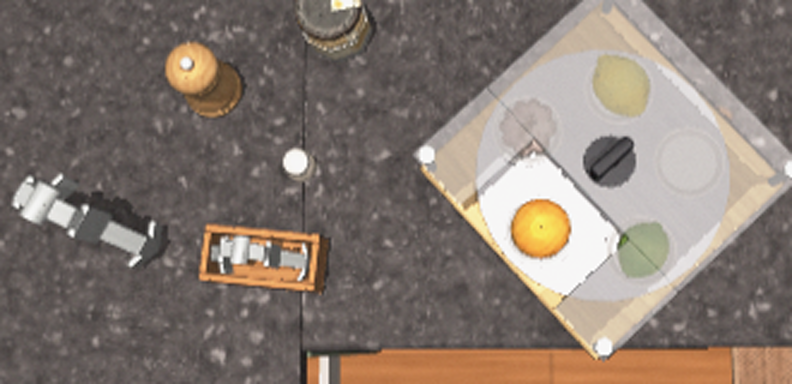

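View pics/scene0c.png

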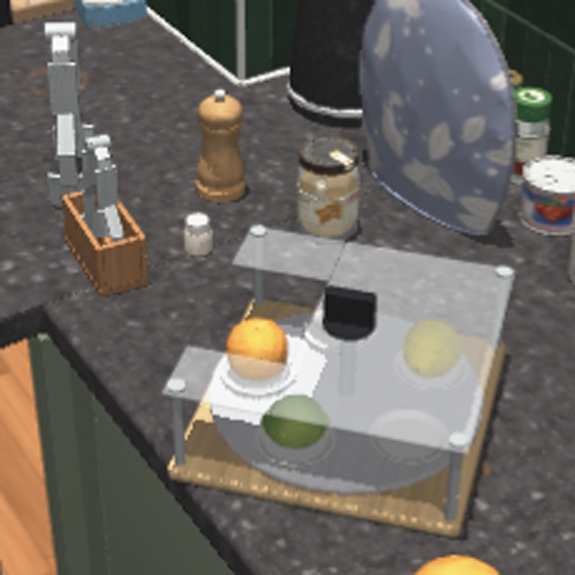

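The garlic shows as a pale shape through the guard at top px (339,223), upper left. That is the carousel's +y side, and the lime is at (388,272), so the tray has to turn +72° (counter-clockwise).

Tongs candidates:
- **In the wooden stand:** top px (229,277). These are the smaller ones, so I choose these.
- **Standing free:** top px (155,262). These are the larger look-alike.

Mandarin candidates are (345,265) on the tray and a large orange at (488,273), which is the decoy. Next I'll measure the poses.

Run:
```python
from h import *
c=env.read_camera('top')
P=[atz(c,p,0.104) for p in [(234,297),(240,451),(315,372),(162,376)]]
for p in P: print(np.round(p,3))
print('ctr',np.mean(P,0),'diags',[np.degrees(np.arctan2(*(P[i]-P[j])[[1,0]])) for i,j in((3,2),(0,1))],np.linalg.norm(P[0]-P[1]),np.linalg.norm(P[2]-P[3]))
# knob: points with world z 0.12..0.145 near axis
def cloud(c,r0,r1,c0,c1):
    rr,cc=np.mgrid[r0:r1,c0:c1]; d=c['depth'][r0:r1,c0:c1]; m=d>0
    K=np.array([[c['fx'],0,c['cx']],[0,c['fy'],c['cy']],[0,0,1.]])
    u=cv2.undistortPoints(np.stack([cc[m],rr[m]],-1).astype(float)[:,None],K,np.array(c['D']))[:,0]
    q=np.c_[u,np.ones(len(u))]*d[m][:,None]
    return q@rot(c['orientation']).T+np.array(c['origin'])
Q=cloud(c,215,260,350,400); k=Q[Q[:,2]>0.128]; print('knob n',len(k),np.round(k.mean(0),4),'bbox ctr',(k.min(0)+k.max(0))/2,k[:,2].max())
v=np.linalg.eigh(np.cov(k[:,:2].T)); print('bar dir',np.degrees(np.arctan2(v[1][1,1],v[1][0,1])),np.sqrt(v[0])*12**.5)
Q=cloud(c,255,300,195,262); k=Q[(Q[:,2]>0.05)&(Q[:,2]<0.066)];print('stand',len(k),np.round(k.mean(0),4),(k.min(0)+k.max(0))/2)
r=cv2.minAreaRect(k[:,:2].astype(np.float32)*1000);print(r)
k=Q[(Q[:,2]>0.1)];print('tongs hi',len(k),np.round(k.mean(0),4),k.min(0),k.max(0))
print(cv2.minAreaRect(k[:,:2].astype(np.float32)*1000))
s=env.read_camera('scene')
Q=cloud(s,255,290,335,385); k=Q[(Q[:,2]>0.125)]; print('knob scene',len(k),np.round(k.mean(0),4),(k.min(0)+k.max(0))/2,k[:,2].max())
Q=cloud(s,195,270,235,290); k=Q[(Q[:,2]>0.1)&(Q[:,1]<.36)]; print('tongs scene',len(k),k.min(0),k.max(0))
k=Q[(Q[:,2]>0.05)&(Q[:,2]<.064)&(Q[:,1]<.36)]; print('stand scene',len(k),k.min(0),k.max(0));print(cv2.minAreaRect(k[:,:2].astype(np.float32)*1000))
```

```text
[0.526 0.14  0.104]
[ 0.51  -0.202  0.104]
[ 0.347 -0.023  0.104]
[ 0.691 -0.04   0.104]
ctr [ 0.51839976 -0.03134167  0.104     ] diags [np.float64(-2.769332933879804), np.float64(87.23204882469287)] 0.34221111834976164 0.34434637322579237
knob n 131 [ 0.5168 -0.0299  0.1396] bbox ctr [ 0.51682707 -0.02983935  0.13742382] 0.14645513017837808
bar dir 133.01307271888572 [0.0131789  0.04627603]
stand 453 [0.4342 0.3015 0.0591] [0.43378581 0.30155837 0.05794835]
((434.5339660644531, 302.400634765625), (112.44696807861328, 53.982383728027344), 84.11503601074219)
tongs hi 230 [0.4339 0.2975 0.1398] [0.42163202 0.27715566 0.10077143] [0.44756116 0.32577405 0.15783693]
((434.4148864746094, 301.2109069824219), (48.499305725097656, 23.6389102935791), 86.34893035888672)
knob scene 190 [ 0.518  -0.0347  0.1358] [ 0.51952429 -0.03191913  0.13478353] 0.14453928801625704
tongs scene 245 [0.42286659 0.27441079 0.1002116 ] [0.44778346 0.32869753 0.15595228]
stand scene 294 [0.40499298 0.24085527 0.05004209] [0.46563343 0.35971703 0.06382646]
((436.3902282714844, 300.06109619140625), (116.216796875, 55.715904235839844), 85.07795715332031)
```

```bash
for i in 1; do python3 -m creep '{"hand":[85,85,85,85,85],"delta_pos":[[-0.0315,-0.0287,0],[-0.0315,-0.0287,0],[-0.0315,-0.0287,0],[-0.0315,-0.0287,0],[-0.0315,-0.0287,0]],"turn":[0,0,0,0,0]}'; done
python3 -m creep '{"hand":[85,85,85,85,85],"delta_pos":[[-0.0315,-0.0287,0],[-0.0315,-0.0287,0],[-0.0315,-0.0287,0],[-0.0315,-0.0287,0],[-0.0315,-0.0287,0]],"turn":[0,0,0,0,0]}'
python3 -m creep '{"hand":[85,85,85,85,85],"delta_pos":[[-0.0315,-0.0287,0],[-0.0315,-0.0287,0],[-0.0315,-0.0287,0],[-0.0315,-0.0287,0],[-0.0315,-0.0287,0]],"turn":[0,0,0,0,0]}'
python3 -m creep '{"hand":[85,85,85,85,85],"delta_pos":[[-0.0315,-0.0287,0],[-0.0315,-0.0287,0],[-0.0315,-0.0287,0],[-0.0315,-0.0287,0],[-0.0315,-0.0287,0]],"turn":[0,0,0,0,0]}'
python3 -m creep '{"hand":[85,85,85,85,85],"delta_pos":[[0,0,0],[0,0,0],[0,0,0],[0,0,0],[0,0,0]],"turn":[1,1,1,1,1]}'
cat >> h.py <<'E'
def head(s):
    m=rot(s['orientation']); return np.degrees(np.arctan2(m[1,1],m[0,1]))
def todo(s,tgt,h):
    m=rot(s['orientation']); d=m.T@(np.array(tgt)-np.array(s['tcp_pos'])); print('units',np.round(d/0.8,4),'turn units',round(-((h-head(s)+90)%180-90)/5,2))
E
python3 - <<'E'
from h import *
s=st(); print(head(s)); todo(s,[0.517,-0.031,0.129],42.5)
c=env.read_camera('wrist');save(c,'w1')
for t in('knob','garlic'): 
  for d in env.pinpoint('wrist',t)[:2]: print(t,d,atz(c,d['location'],.125))
E
```

```text
clock: 2.17
tcp_pos: [0.2507, 0.405, 0.2114]
orientation: [0.0, 0.142, 0.99, 0.0]
wrist_force: [0.6, 0.5, 0.4]
finger_gap: 0.0847
clock: 2.58
tcp_pos: [0.3395, 0.2593, 0.2117]
orientation: [0.0, 0.142, 0.99, 0.0]
wrist_force: [0.5, 1.5, -0.3]
finger_gap: 0.0848
clock: 3.0
tcp_pos: [0.4282, 0.1135, 0.2117]
orientation: [0.0, 0.142, 0.99, 0.0]
wrist_force: [0.4, 0.3, 0.0]
finger_gap: 0.0854
clock: 3.42
tcp_pos: [0.5169, -0.0322, 0.2115]
orientation: [0.0, 0.142, 0.99, 0.0]
wrist_force: [0.8, -0.1, 0.8]
finger_gap: 0.085
clock: 3.83
tcp_pos: [0.5163, -0.0307, 0.2113]
orientation: [-0.0, 0.355, 0.935, 0.0]
wrist_force: [1.1, 0.2, 0.1]
finger_gap: 0.0846
{'clock': 3.8333, 'joint_pos': [-0.2147, 0.2012, -0.1023, 1.2674, 0.0001, 0.5112], 'tcp_pos': [0.5163, -0.0307, 0.2113], 'orientation': [-0.0, 0.355, 0.9349, 0.0], 'wrist_force': [1.1064, 0.1676, 0.0516], 'finger_gap': 0.0846}
48.41007277041094
units [-0.001   0.0003  0.1029] turn units 1.18
knob {'location': [245.2, 327.7], 'score': 0.7} [ 0.5225719  -0.03250013  0.125     ]
garlic {'location': [187.8, 421.7], 'score': 0.73} [0.53359376 0.03915254 0.125     ]
```

View pics/w1.png

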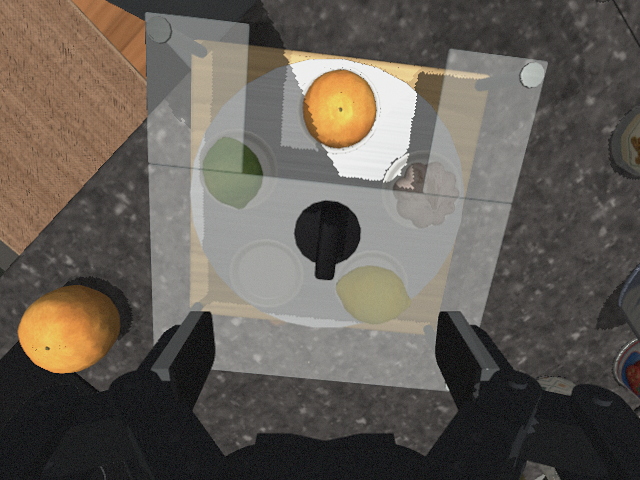

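```bash
python3 -m creep '{"hand":[85,85,85,85,85],"delta_pos":[[-0.001,0,0.025],[0,0,0.025],[0,0,0.025],[0,0,0.019],[0,0,0.009]],"turn":[0.6,0.6,0,0,0]}'
python3 -m creep '{"hand":[13,13,13,13,13],"delta_pos":[[0,0,0],[0,0,0],[0,0,0],[0,0,0],[0,0,0]],"turn":[0,0,0,0,0]}' 25
python3 - <<'E'
from h import *
s=st(); print(head(s)); todo(s,[0.517,-0.031,0.129],42.5)
c=env.read_camera('wrist');save(c,'w2')
E
```

```text
clock: 4.4
tcp_pos: [0.5155, -0.0306, 0.1269]
orientation: [-0.002, 0.4, 0.916, -0.0]
wrist_force: [0.1, 0.5, 0.2]
finger_gap: 0.085
clock: 4.82
tcp_pos: [0.5176, -0.0311, 0.13]
orientation: [0.001, 0.401, 0.916, 0.0]
wrist_force: [0.3, 0.1, 0.2]
finger_gap: 0.0251
{'clock': 4.8167, 'joint_pos': [-0.215, 0.243, -0.2526, 1.0732, 0.0001, 0.6106], 'tcp_pos': [0.5176, -0.0311, 0.13], 'orientation': [0.0009, 0.4012, 0.916, 0.0002], 'wrist_force': [0.2703, 0.0992, 0.1738], 'finger_gap': 0.0251}
42.699121928360825
units [ 0.0006 -0.0005  0.0013] turn units 0.04
```

View pics/w2.png

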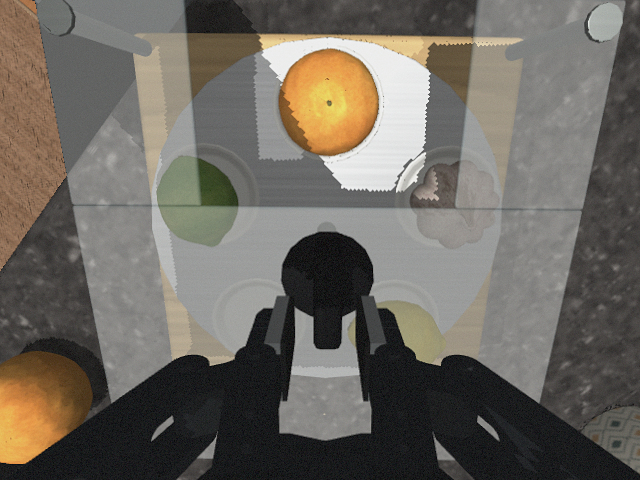

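```bash
python3 -m creep '{"hand":[8,8,8,8,8],"delta_pos":[[0,0,0],[0,0,0],[0,0,0],[0,0,0],[0,0,0]],"turn":[0,0,0,0,0]}' 30
python3 -m creep '{"hand":[8,8,8,8,8],"delta_pos":[[0,0,0],[0,0,0],[0,0,0],[0,0,0],[0,0,0]],"turn":[-0.4,-0.8,-0.8,-0.8,-0.8]}'
python3 - <<'E'
from h import *
s=st(); print(head(s))
E
```

```text
clock: 5.28
tcp_pos: [0.5168, -0.0309, 0.129]
orientation: [-0.0, 0.401, 0.916, 0.0]
wrist_force: [-0.8, -0.7, 0.0]
finger_gap: 0.0082
clock: 5.7
tcp_pos: [0.5169, -0.031, 0.129]
orientation: [-0.0, 0.251, 0.968, 0.0]
wrist_force: [-0.9, -0.3, 1.0]
finger_gap: 0.0078
{'clock': 5.7, 'joint_pos': [-0.215, 0.244, -0.2541, 1.0728, 0.0001, 0.2932], 'tcp_pos': [0.5169, -0.031, 0.129], 'orientation': [-0.0, 0.2514, 0.9679, 0.0], 'wrist_force': [-0.9117, -0.3433, 0.9941], 'finger_gap': 0.0078}
60.87869872656283
```

The gap of 8 mm is narrower than the 13 mm bar, so the grip is doubtful. I'll look before going on.

Run:
```python
from h import *
c=env.read_camera('wrist');save(c,'w3')
c=env.read_camera('scene')
cv2.imwrite('pics/s3.png',cv2.resize(c['pixels'][200:340,270:450,::-1],None,fx=4,fy=4,interpolation=cv2.INTER_CUBIC))
```

```text
(no output)
```

View pics/w3.png

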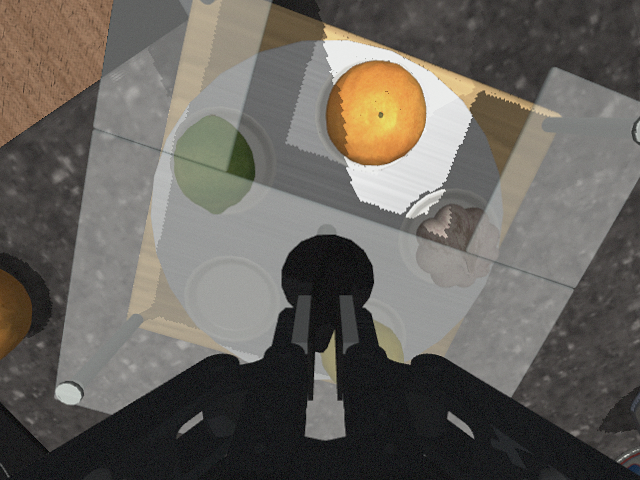

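View pics/s3.png

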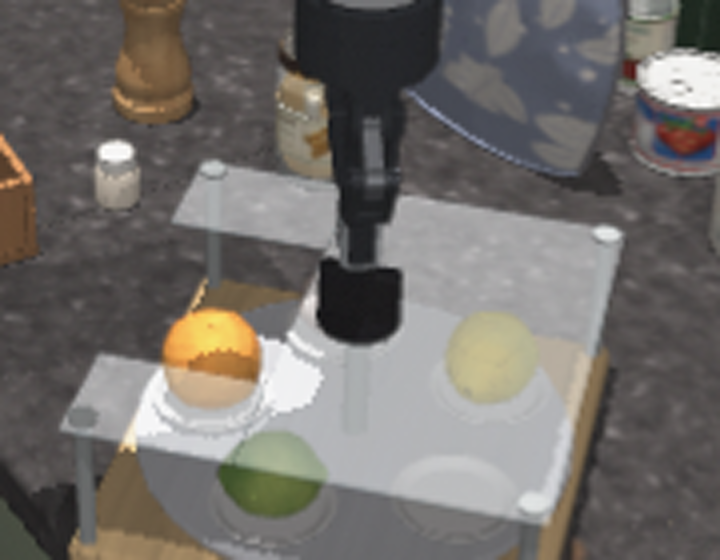

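Run:
```python
from h import *
c=env.read_camera('wrist')
im=cv2.convertScaleAbs(c['pixels'][200:420,230:430,::-1],alpha=2.5,beta=30)
cv2.imwrite('pics/w3c.png',cv2.resize(im,None,fx=2.7,fy=2.7,interpolation=cv2.INTER_CUBIC))
for rc in [(280,328),(300,305),(310,305),(300,348),(320,328),(335,328),(345,325),(300,328),(320,310),(320,345),(265,328),(340,310)]:
    print(rc,np.round(atdepth(c,rc),3))
```

```text
(280, 328) [ 0.508 -0.023  0.141]
(300, 305) [ 0.504 -0.032  0.158]
(310, 305) [ 0.505 -0.031  0.166]
(300, 348) [ 0.513 -0.017  0.158]
(320, 328) [ 0.524 -0.033  0.142]
(335, 328) [ 0.531 -0.036  0.141]
(345, 325) [ 0.535 -0.04   0.141]
(300, 328) [ 0.516 -0.028  0.142]
(320, 310) [ 0.506 -0.03   0.173]
(320, 345) [ 0.512 -0.019  0.173]
(265, 328) [ 0.503 -0.02   0.139]
(340, 310) [ 0.506 -0.029  0.185]
```

View pics/w3c.png

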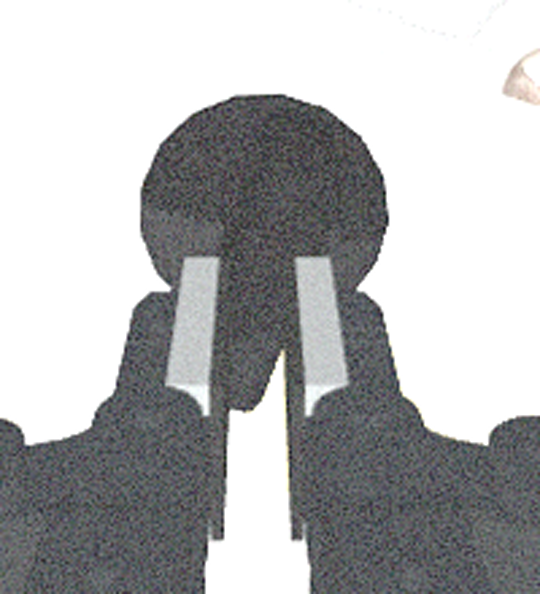

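Run:
```python
from h import *
c=env.read_camera('wrist')
for col in (300,306,310,320,328,342,348):
    print(col,[(r,np.round(1000*atdepth(c,(r,col))).astype(int).tolist()) for r in range(270,346,6)])
im=cv2.convertScaleAbs(c['pixels'][220:320,270:390,::-1],alpha=6,beta=0)
cv2.imwrite('pics/w3d.png',cv2.resize(im,None,fx=5,fy=5,interpolation=cv2.INTER_NEAREST))
```

```text
300 [(270, [508, -39, 110]), (276, [511, -41, 110]), (282, [514, -43, 111]), (288, [516, -44, 111]), (294, [519, -46, 111]), (300, [503, -33, 158]), (306, [504, -33, 162]), (312, [503, -33, 168]), (318, [504, -33, 171]), (324, [504, -32, 176]), (330, [504, -32, 180]), (336, [504, -32, 184]), (342, [505, -32, 186])]
306 [(270, [509, -37, 110]), (276, [512, -38, 110]), (282, [515, -40, 111]), (288, [518, -42, 111]), (294, [521, -43, 111]), (300, [505, -31, 158]), (306, [505, -31, 163]), (312, [505, -31, 167]), (318, [505, -31, 172]), (324, [505, -31, 176]), (330, [505, -31, 179]), (336, [505, -30, 183]), (342, [505, -30, 186])]
310 [(270, [511, -35, 110]), (276, [513, -37, 111]), (282, [516, -38, 111]), (288, [519, -40, 111]), (294, [518, -39, 121]), (300, [505, -30, 158]), (306, [505, -30, 163]), (312, [505, -30, 168]), (318, [505, -29, 172]), (324, [506, -29, 176]), (330, [506, -29, 179]), (336, [506, -29, 184]), (342, [506, -29, 186])]
320 [(270, [509, -28, 123]), (276, [508, -28, 130]), (282, [509, -28, 137]), (288, [510, -28, 140]), (294, [512, -30, 141]), (300, [514, -31, 141]), 
[... 418 characters left out ...]
 [528, -35, 142]), (336, [531, -37, 141]), (342, [535, -39, 139])]
342 [(270, [507, -16, 142]), (276, [509, -17, 141]), (282, [511, -19, 142]), (288, [514, -20, 142]), (294, [516, -21, 142]), (300, [511, -19, 158]), (306, [511, -19, 163]), (312, [511, -20, 167]), (318, [511, -20, 172]), (324, [511, -20, 176]), (330, [511, -20, 179]), (336, [511, -20, 183]), (342, [511, -20, 186])]
348 [(270, [508, -14, 142]), (276, [510, -15, 142]), (282, [513, -16, 142]), (288, [516, -18, 140]), (294, [518, -19, 140]), (300, [512, -17, 158]), (306, [512, -18, 163]), (312, [512, -18, 168]), (318, [512, -18, 172]), (324, [512, -18, 175]), (330, [512, -18, 180]), (336, [512, -19, 183]), (342, [512, -19, 186])]
```

View pics/w3d.png

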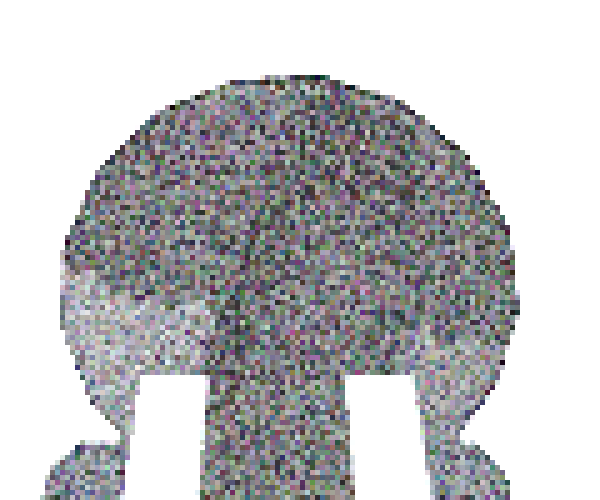

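Run:
```python
from h import *
s=st();t=np.array(s['tcp_pos']); m=rot(s['orientation'])
for n in('wrist','scene'):
    c=env.read_camera(n); print(n,np.round(c['origin'],3),'tcp px',proj(c,t),'tip',proj(c,t+m@[0,0,.011]),'back40',proj(c,t-m@[0,0,.04]))
    if n=='scene':
        for col in (354,358,362): print(col,[(r,np.round(1000*atdepth(c,(r,col))).astype(int).tolist()) for r in range(230,286,5)])
        im=cv2.convertScaleAbs(c['pixels'][225:295,330:400,::-1],alpha=3,beta=20)
        cv2.imwrite('pics/s3d.png',cv2.resize(im,None,fx=8,fy=8,interpolation=cv2.INTER_CUBIC))
```

```text
{'clock': 5.9, 'joint_pos': [-0.215, 0.244, -0.2541, 1.0728, 0.0001, 0.2987], 'tcp_pos': [0.5168, -0.031, 0.129], 'orientation': [-0.0, 0.254, 0.9672, 0.0], 'wrist_force': [-0.0544, 1.0056, 0.3729], 'finger_gap': 0.0082}
wrist [0.449 0.008 0.292] tcp px [292.33486428 322.93608714] tip [282.56646927 323.06499312] back40 [340.00271277 322.30747954]
scene [-0.069 -0.852  0.896] tcp px [271.60165362 358.37318485] tip [275.57638773 358.20959105] back40 [256.80760839 358.97965176]
354 [(230, [495, -40, 250]), (235, [496, -40, 238]), (240, [496, -40, 225]), (245, [498, -38, 211]), (250, [501, -34, 194]), (255, [562, 52, 106]), (260, [531, 8, 131]), (265, [510, -23, 144]), (270, [508, -27, 134]), (275, [508, -28, 121]), (280, [506, -32, 111]), (285, [499, -41, 106])]
358 [(230, [491, -60, 263]), (235, [492, -59, 250]), (240, [501, -48, 228]), (245, [481, -77, 240]), (250, [485, -72, 223]), (255, [494, -59, 200]), (260, [505, -44, 173]), (265, [506, -44, 159]), (270, [514, -33, 136]), (275, [515, -33, 122]), (280, [513, -37, 111]), (285, [506, -47, 107])]
362 [(230, [499, -63, 262]), (235, [495, -68, 254]), (240, [491, -75, 247]), (245, [486, -84, 242]), (250, [492, -76, 223]), (255, [502, -62, 198]), (260, [513, -48, 172]), (265, [515, -46, 157]), (270, [520, -40, 138]), (275, [520, -40, 124]), (280, [521, -41, 111]), (285, [513, -52, 108])]
```

View pics/s3d.png

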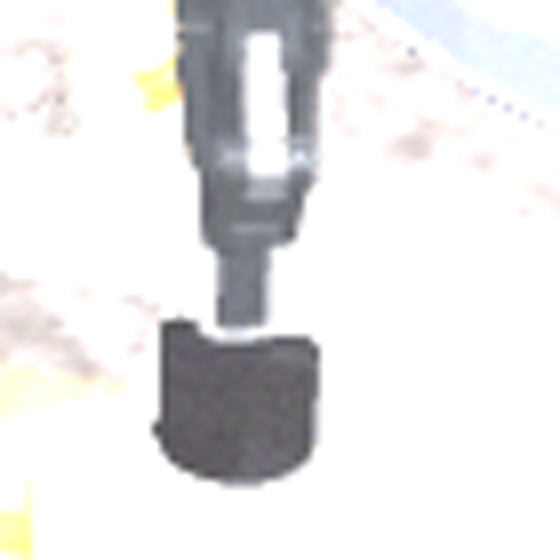

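The pictures settle it. The pads close at 8 mm above the bar, with their ends at z≈0.155 (rows 295–300 of the wrist picture). The bar top is at 0.141 and the tray hasn't moved. The fingertips are therefore about 26 mm above the reported TCP, not 11 mm below it, and I'll go by the cameras. I'll open, turn back and descend by 37 mm.

```bash
python3 -m creep '{"hand":[50,50,50,50,50],"delta_pos":[[0,0,0],[0,0,0],[0,0,0],[0,0,0],[0,0,0]],"turn":[0.7,0.7,0.7,0.75,0.75]}'
python3 -m creep '{"hand":[50,50,50,50,50],"delta_pos":[[0,0,0.006],[0,0,0.012],[0,0,0.013],[0,0,0.008],[0,0,0.003]],"turn":[0,0,0,0,0]}'
python3 - <<'E'
from h import *
s=st(); print(head(s)); 
c=env.read_camera('wrist')
im=cv2.convertScaleAbs(c['pixels'][180:440,180:480,::-1],alpha=2.5,beta=20)
cv2.imwrite('pics/w4.png',cv2.resize(im,None,fx=2,fy=2))
c=env.read_camera('scene')
im=cv2.convertScaleAbs(c['pixels'][225:295,330:400,::-1],alpha=3,beta=20)
cv2.imwrite('pics/s4d.png',cv2.resize(im,None,fx=7,fy=7,interpolation=cv2.INTER_CUBIC))
E
```

```text
clock: 6.42
tcp_pos: [0.5169, -0.031, 0.129]
orientation: [-0.0, 0.403, 0.915, 0.0]
wrist_force: [0.3, 0.2, -0.6]
finger_gap: 0.0498
clock: 6.83
tcp_pos: [0.5155, -0.0307, 0.0933]
orientation: [-0.002, 0.401, 0.916, -0.0]
wrist_force: [-0.3, -0.0, 0.1]
finger_gap: 0.0502
{'clock': 6.8333, 'joint_pos': [-0.215, 0.2715, -0.3109, 0.9916, 0.0001, 0.6103], 'tcp_pos': [0.5155, -0.0307, 0.0933], 'orientation': [-0.0016, 0.4011, 0.916, -0.0003], 'wrist_force': [-0.3007, -0.0246, 0.1075], 'finger_gap': 0.0502}
42.71063195099685
```

View pics/w4.png

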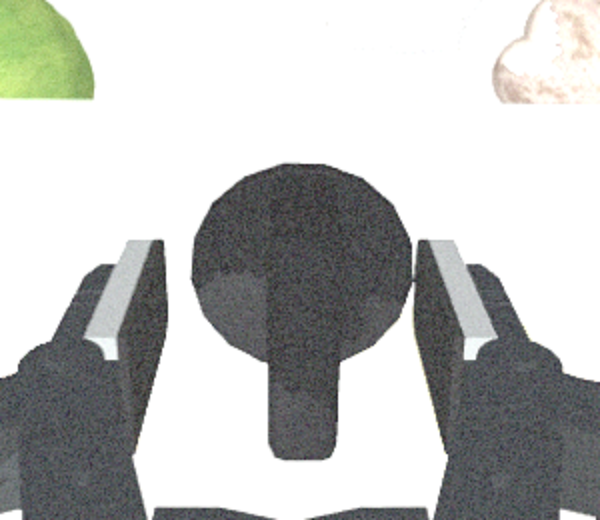

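View pics/s4d.png

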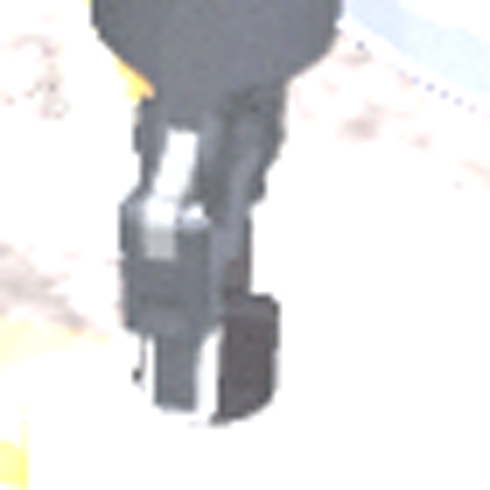

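```bash
python3 -m creep '{"hand":[8,8,8,8,8],"delta_pos":[[0,0,0],[0,0,0],[0,0,0],[0,0,0],[0,0,0]],"turn":[0,0,0,0,0]}' 30
python3 -m creep '{"hand":[8,8,8,8,8],"delta_pos":[[0,0,0],[0,0,0],[0,0,0],[0,0,0],[0,0,0]],"turn":[0,0,-0.4,-0.8,-0.8]}'
```

```text
clock: 7.35
tcp_pos: [0.5183, -0.0301, 0.0961]
orientation: [0.001, 0.401, 0.916, 0.001]
wrist_force: [3.2, 3.4, -1.1]
finger_gap: 0.0124
clock: 7.77
tcp_pos: [0.5182, -0.0302, 0.096]
orientation: [0.001, 0.318, 0.948, 0.001]
wrist_force: [2.3, 4.3, -0.4]
finger_gap: 0.0124
```

```bash
python3 -m creep '{"hand":[8,8,8,8,8],"delta_pos":[[0,0,0],[0,0,0],[0,0,0],[0,0,0],[0,0,0]],"turn":[-0.8,-0.8,-0.8,-0.8,-0.8]}'
python3 -m creep '{"hand":[8,8,8,8,8],"delta_pos":[[0,0,0],[0,0,0],[0,0,0],[0,0,0],[0,0,0]],"turn":[-0.9,-0.9,-0.9,-0.9,-0.9]}'
python3 -m creep '{"hand":[8,8,8,8,8],"delta_pos":[[0,0,0],[0,0,0],[0,0,0],[0,0,0],[0,0,0]],"turn":[-0.9,-0.9,-0.9,-0.8,-0.4]}'
python3 -m creep '{"hand":[8,8,8,8,8],"delta_pos":[[0,0,0],[0,0,0],[0,0,0],[0,0,0],[0,0,0]],"turn":[0,0,0,0,0]}'
python3 - <<'E'
from h import *
s=st(); print(head(s)); 
c=env.read_camera('wrist');save(c,'w5')
E
```

```text
clock: 8.18
tcp_pos: [0.5181, -0.0305, 0.096]
orientation: [0.001, 0.149, 0.989, 0.001]
wrist_force: [2.1, 2.7, -1.2]
finger_gap: 0.0122
clock: 8.6
tcp_pos: [0.518, -0.0309, 0.096]
orientation: [0.001, -0.047, 0.999, -0.0]
wrist_force: [2.1, 0.5, -0.4]
finger_gap: 0.0122
clock: 9.02
tcp_pos: [0.5181, -0.0312, 0.096]
orientation: [0.001, -0.215, 0.977, -0.0]
wrist_force: [2.0, -0.6, -1.4]
finger_gap: 0.0119
clock: 9.43
tcp_pos: [0.5181, -0.0312, 0.096]
orientation: [0.001, -0.214, 0.977, -0.0]
wrist_force: [4.6, 0.5, 1.5]
finger_gap: 0.0122
{'clock': 9.4333, 'joint_pos': [-0.215, 0.2693, -0.3067, 0.9923, 0.0002, -0.6453], 'tcp_pos': [0.5181, -0.0312, 0.096], 'orientation': [0.0012, -0.2135, 0.9769, -0.0004], 'wrist_force': [4.6221, 0.4674, 1.4942], 'finger_gap': 0.0122}
114.65832021608955
```

View pics/w5.png

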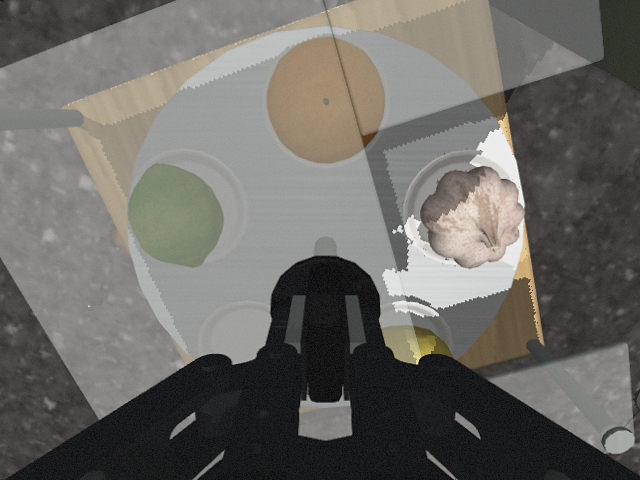

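```bash
python3 -m creep '{"hand":[60,60,60,60,60],"delta_pos":[[0,0,0],[0,0,0],[0,0,0],[0,0,-0.01],[0,0,-0.02]],"turn":[0,0,0,0,0]}' 20
python3 -m creep '{"hand":[75,75,75,75,75],"delta_pos":[[0,0,-0.025],[0,0,-0.025],[0,0,-0.025],[0,0,-0.025],[0,0,-0.01]],"turn":[0,0,0,0,0]}'
python3 - <<'E'
from h import *
s=st(); print(head(s)); todo(s,[0.434,0.301,0.2],84.8)
c=env.read_camera('wrist');save(c,'w6')
for t in('garlic','dish1','opening'):
  for d in env.pinpoint('wrist',t)[:2]: print(t,np.round(d['location']),d['score'],atz(c,d['location'],.03))
c=env.read_camera('top')
for t in('garlic','dish1','opening'):
  for d in env.pinpoint('top',t)[:2]: print(t,np.round(d['location']),d['score'],atz(c,d['location'],.03))
E
```

```text
clock: 9.9
tcp_pos: [0.5145, -0.0305, 0.1179]
orientation: [-0.002, -0.214, 0.977, 0.001]
wrist_force: [1.1, 0.1, -0.7]
finger_gap: 0.0602
clock: 10.32
tcp_pos: [0.5176, -0.0311, 0.2106]
orientation: [0.002, -0.214, 0.977, -0.001]
wrist_force: [0.5, -0.7, -1.0]
finger_gap: 0.0748
{'clock': 10.3167, 'joint_pos': [-0.215, 0.201, -0.1044, 1.262, 0.0, -0.6458], 'tcp_pos': [0.5176, -0.0311, 0.2106], 'orientation': [0.0015, -0.2137, 0.9769, -0.0007], 'wrist_force': [0.5284, -0.6923, -0.9612], 'finger_gap': 0.0748}
114.68126878411651
units [-0.0783  0.4209  0.0126] turn units 5.98
dish1 [266. 344.] 0.87 [0.46023653 0.03461319 0.03      ]
opening [265. 345.] 0.64 [0.46209653 0.03129693 0.03      ]
```

View pics/w6.png

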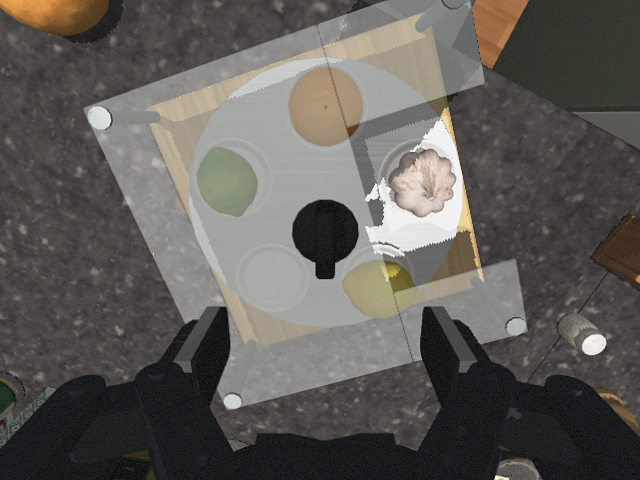

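```bash
python3 -m creep '{"hand":[75,75,75,75,75],"delta_pos":[[-0.0078,0.042,0],[-0.0078,0.042,0],[-0.0078,0.042,0],[-0.0078,0.042,0],[-0.0078,0.042,0]],"turn":[0,0,0,0,0]}'
python3 -m creep '{"hand":[75,75,75,75,75],"delta_pos":[[-0.0078,0.042,0],[-0.0078,0.042,0],[-0.0078,0.042,0],[-0.0078,0.042,0],[-0.0078,0.042,0]],"turn":[0,0,0,0,0]}'
python3 -m creep '{"hand":[75,75,75,75,75],"delta_pos":[[0,0,0],[0,0,0],[0,0,0],[0,0,0],[0,0,0]],"turn":[1,1,1,1,1]}'
python3 -m creep '{"hand":[75,75,75,75,75],"delta_pos":[[0,0,0],[0,0,0],[0,0,0],[0,0,0],[0,0,0]],"turn":[0.98,0,0,0,0]}'
python3 - <<'E'
from h import *
s=st(); print(head(s)); todo(s,[0.434,0.301,0.068],84.8)
c=env.read_camera('wrist');save(c,'w7')
for t in('tongs','tongs_grip','tongs_tips','stand'):
  for d in env.pinpoint('wrist',t)[:2]: print(t,np.round(d['location']),d['score'],atdepth(c,d['location']))
c=env.read_camera('top');save(c,'t7')
for t in('garlic','dish1','opening'):
  for d in env.pinpoint('top',t)[:2]: print(t,np.round(d['location']),d['score'],atz(c,d['location'],.03))
E
```

```text
clock: 11.13
tcp_pos: [0.474, 0.1359, 0.2066]
orientation: [-0.001, -0.213, 0.977, 0.0]
wrist_force: [0.7, 0.2, 0.9]
finger_gap: 0.0752
clock: 11.55
tcp_pos: [0.4322, 0.3018, 0.2066]
orientation: [-0.001, -0.214, 0.977, -0.0]
wrist_force: [1.2, 0.6, -0.2]
finger_gap: 0.0749
clock: 11.97
tcp_pos: [0.4327, 0.3004, 0.2064]
orientation: [-0.001, 0.005, 1.0, -0.0]
wrist_force: [0.4, -0.4, 0.6]
finger_gap: 0.0746
clock: 12.38
tcp_pos: [0.4331, 0.3003, 0.2072]
orientation: [-0.0, 0.045, 0.999, -0.0]
wrist_force: [-0.4, -0.8, 0.2]
finger_gap: 0.0751
{'clock': 12.3833, 'joint_pos': [0.4539, 0.2218, -0.0864, 1.263, 0.0001, 0.5435], 'tcp_pos': [0.4331, 0.3003, 0.2072], 'orientation': [-0.0002, 0.0448, 0.999, -0.0001], 'wrist_force': [-0.4038, -0.8254, 0.2271], 'finger_gap': 0.0751}
84.86359099401474
units [-0.0011  0.0009  0.1739] turn units 0.01
tongs [227. 495.] 0.6 [0.44649194 0.42751206 0.0914517 ]
tongs_grip [287. 588.] 0.65 [0.4582415  0.4442493  0.17633983]
tongs_grip [406. 287.] 0.56 [0.64253384 0.24229275 0.03642325]
stand [200. 325.] 0.71 [0.43210848 0.30084921 0.00784704]
garlic [265. 344.] 0.63 [0.46281976 0.03340241 0.03      ]
garlic [270. 388.] 0.36 [ 0.44935964 -0.06854399  0.03      ]
dish1 [266. 346.] 0.9 [0.46090405 0.02943371 0.03      ]
dish1 [236. 377.] 0.55 [ 0.5315621  -0.04473397  0.03      ]
```

View pics/w7.png

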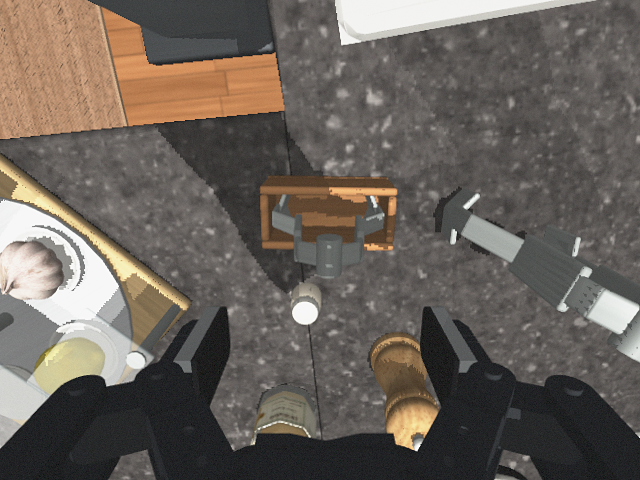

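View pics/t7.png

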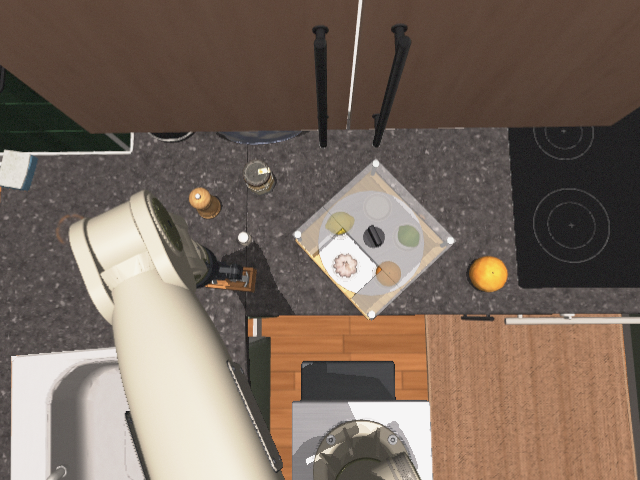

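```bash
cat >> h.py <<'E'
def cloud(c,r0,r1,c0,c1):
    rr,cc=np.mgrid[r0:r1,c0:c1]; d=c['depth'][r0:r1,c0:c1]; m=d>0
    K=np.array([[c['fx'],0,c['cx']],[0,c['fy'],c['cy']],[0,0,1.]])
    u=cv2.undistortPoints(np.stack([cc[m],rr[m]],-1).astype(float)[:,None],K,np.array(c['D']))[:,0]
    q=np.c_[u,np.ones(len(u))]*d[m][:,None]
    return q@rot(c['orientation']).T+np.array(c['origin'])
E
python3 - <<'E'
from h import *
c=env.read_camera('wrist')
Q=cloud(c,180,300,250,400); k=Q[(Q[:,2]>.09)&(Q[:,2]<.17)]
print(len(k),k.min(0),k.max(0)); print(cv2.minAreaRect(k[:,:2].astype(np.float32)*1000))
for sl in((180,300,250,400),): pass
F=cloud(c,300,420,160,235); f=F[F[:,2]>.15]; print('fing L',np.percentile(f[:,2],[0.5,2,10]))
F=cloud(c,300,420,420,500); f=F[F[:,2]>.19]; print('fing R',np.percentile(f[:,2],[0.5,2,10]))
for t in [(310,215),(312,430),(318,210),(318,440)]: print(t,np.round(atdepth(c,t),3))
E
```

```text
2465 [0.42340417 0.27914888 0.09004459] [0.4502943  0.32797722 0.15633816]
((437.0953369140625, 302.6567687988281), (48.86597442626953, 24.72675323486328), 84.3138656616211)
fing L [0.23825626 0.2409084  0.24774689]
fing R [0.23843586 0.24081315 0.24822175]
(310, 215) [0.42  0.262 0.244]
(312, 430) [0.427 0.34  0.246]
(318, 210) [0.42  0.262 0.25 ]
(318, 440) [0.427 0.342 0.25 ]
```

```bash
python3 -m creep '{"hand":[75,75,75,75,75],"delta_pos":[[-0.003,0.002,0.02],[0,0,0.04],[0,0,0.04],[0,0,0.03],[0,0,0.02]],"turn":[0,0,0,0,0]}'
python3 -m creep '{"hand":[75,75,75,75,75],"delta_pos":[[0,0,0.015],[0,0,0.01],[0,0,0.001],[0,0,0],[0,0,0]],"turn":[0,0,0,0,0]}'
python3 - <<'E'
from h import *
s=st();c=env.read_camera('wrist');save(c,'w8')
c=env.read_camera('scene');save(c,'s8')
cv2.imwrite('pics/s8c.png',cv2.resize(c['pixels'][150:290,180:320,::-1],None,fx=4,fy=4,interpolation=cv2.INTER_CUBIC))
E
```

```text
clock: 13.3
tcp_pos: [0.4343, 0.301, 0.0847]
orientation: [-0.001, 0.045, 0.999, -0.001]
wrist_force: [0.7, -0.8, -0.5]
finger_gap: 0.075
clock: 13.72
tcp_pos: [0.4365, 0.3021, 0.0675]
orientation: [0.001, 0.046, 0.999, 0.0]
wrist_force: [0.4, 0.4, 0.5]
finger_gap: 0.0746
{'clock': 13.7167, 'joint_pos': [0.4541, 0.3163, -0.318, 0.935, 0.0001, 0.5452], 'tcp_pos': [0.4365, 0.3021, 0.0675], 'orientation': [0.0006, 0.0455, 0.999, 0.0004], 'wrist_force': [0.4179, 0.4127, 0.524], 'finger_gap': 0.0746}
```

View pics/w8.png

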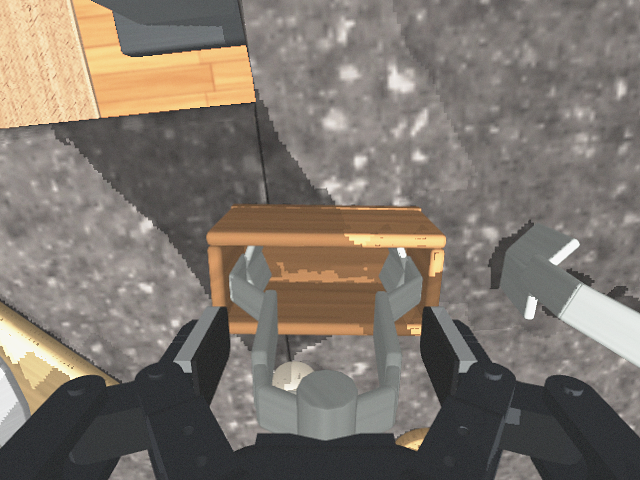

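View pics/s8c.png

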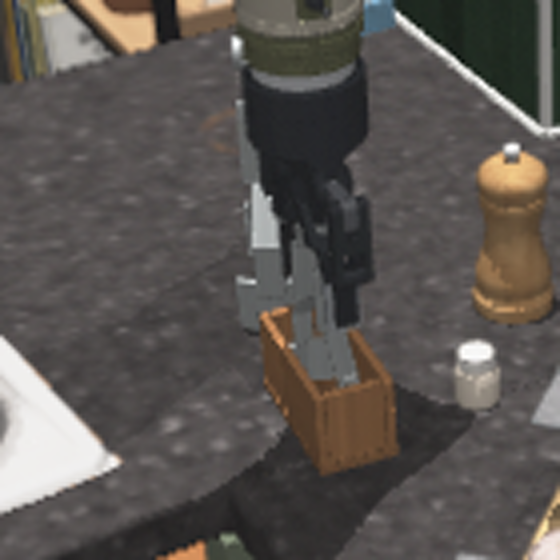

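The handles sit centred between the pads (tongs mid col 327, fingers 215 and 437). I'll close lightly.

```bash
python3 -m creep '{"hand":[47.5,47.5,47.5,47.5,47.5],"delta_pos":[[0,0,0],[0,0,0],[0,0,0],[0,0,0],[0,0,0]],"turn":[0,0,0,0,0]}' 20
python3 -m creep '{"hand":[46.5,46.5,46.5,46.5,46.5],"delta_pos":[[0,0,0],[0,0,0],[0,0,0],[0,0,0],[0,0,0]],"turn":[0,0,0,0,0]}' 20
python3 -m creep '{"hand":[46.5,46.5,46.5,46.5,46.5],"delta_pos":[[0,0,-0.003],[0,0,-0.005],[0,0,-0.005],[0,0,-0.005],[0,0,-0.002]],"turn":[0,0,0,0,0]}'
python3 - <<'E'
from h import *
s=st();c=env.read_camera('wrist');save(c,'w9')
c=env.read_camera('scene')
cv2.imwrite('pics/s9c.png',cv2.resize(c['pixels'][150:290,180:320,::-1],None,fx=4,fy=4,interpolation=cv2.INTER_CUBIC))
E
```

```text
clock: 14.23
tcp_pos: [0.4366, 0.3022, 0.0677]
orientation: [0.001, 0.046, 0.999, 0.001]
wrist_force: [-0.9, 0.4, 5.9]
finger_gap: 0.0475
clock: 14.65
tcp_pos: [0.4367, 0.3022, 0.068]
orientation: [0.001, 0.046, 0.999, 0.001]
wrist_force: [-0.5, -1.3, 7.2]
finger_gap: 0.0467
clock: 15.07
tcp_pos: [0.436, 0.3019, 0.0833]
orientation: [0.0, 0.045, 0.999, 0.0]
wrist_force: [0.6, 0.2, 0.3]
finger_gap: 0.0463
{'clock': 15.0667, 'joint_pos': [0.4542, 0.3018, -0.2956, 0.9726, 0.0001, 0.5452], 'tcp_pos': [0.436, 0.3019, 0.0833], 'orientation': [0.0003, 0.0455, 0.999, 0.0002], 'wrist_force': [0.6022, 0.1574, 0.2767], 'finger_gap': 0.0463}
```

View pics/w9.png

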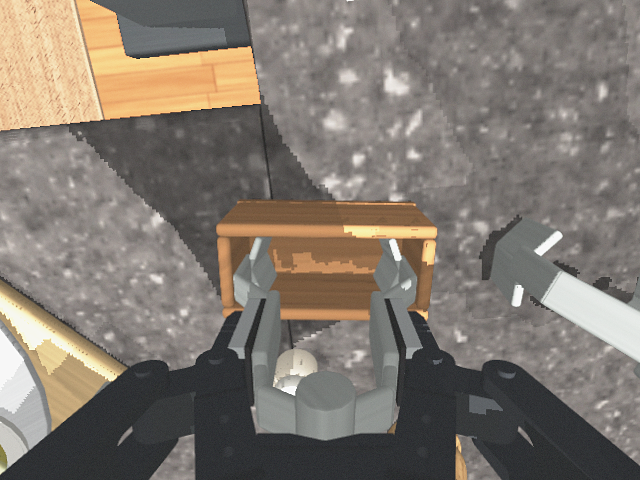

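View pics/s9c.png

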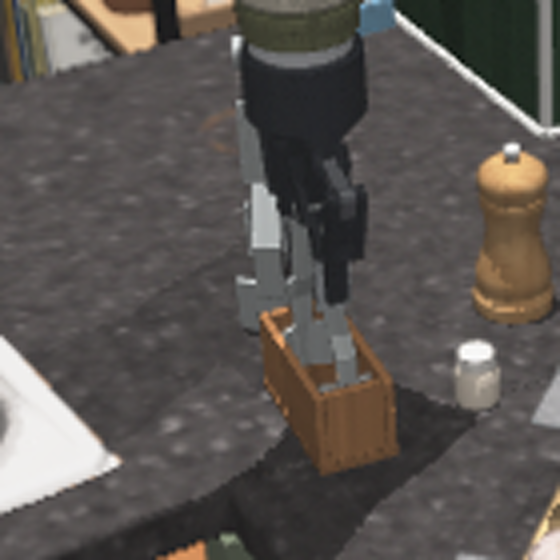

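```bash
python3 -m creep '{"hand":[46.5,46.5,46.5,46.5,46.5],"delta_pos":[[0,0,-0.015],[0,0,-0.03],[0,0,-0.035],[0,0,-0.035],[0,0,-0.02]],"turn":[0,0,0,0,0]}'
python3 - <<'E'
from h import *
s=st();todo(s,[0.46,0.0315,s['tcp_pos'][2]],42.5)
c=env.read_camera('wrist');save(c,'w10')
Q=cloud(c,150,340,220,430); k=Q[(Q[:,2]>.09)&(Q[:,2]<.3)]; print(k.min(0))
c=env.read_camera('scene')
cv2.imwrite('pics/s10c.png',cv2.resize(c['pixels'][100:290,150:340,::-1],None,fx=3,fy=3,interpolation=cv2.INTER_CUBIC))
E
```

```text
clock: 15.58
tcp_pos: [0.4366, 0.3022, 0.1935]
orientation: [0.001, 0.046, 0.999, 0.001]
wrist_force: [0.7, 0.0, -0.6]
finger_gap: 0.047
{'clock': 15.5833, 'joint_pos': [0.4542, 0.2313, -0.108, 1.2284, 0.0, 0.5452], 'tcp_pos': [0.4366, 0.3022, 0.1935], 'orientation': [0.0013, 0.0455, 0.999, 0.0008], 'wrist_force': [0.6916, 0.0253, -0.5755], 'finger_gap': 0.047}
units [-0.0599 -0.3343 -0.0004] turn units 8.46
[0.4162871  0.25829446 0.13359779]
```

View pics/w10.png

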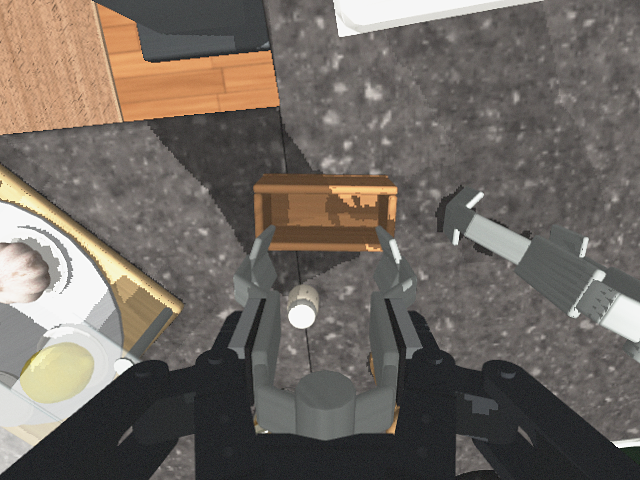

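View pics/s10c.png

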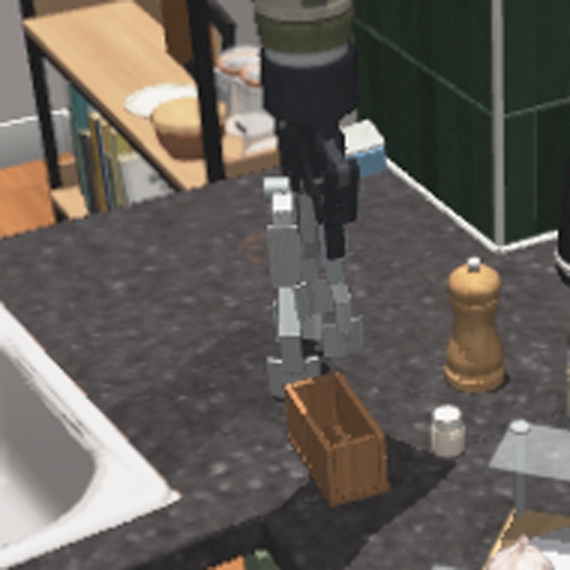

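Run:
```python
from h import *
y=np.radians(-47.4);ex=np.array([np.cos(y),np.sin(y)]);ey=np.array([-np.sin(y),np.cos(y)]);K0=np.array([.5175,-.031])
for n,b in(('top',(235,300,315,380)),('scene',(250,330,280,350)),('wrist',(180,340,0,60))):
    c=env.read_camera(n); Q=cloud(c,*b); u=np.c_[(Q[:,:2]-K0)@ex,(Q[:,:2]-K0)@ey]
    m=(Q[:,2]>.041)&(Q[:,2]<.094)&(u[:,0]<-.045)&(u[:,0]>-.125)&(abs(u[:,1])<.05)
    k=np.c_[u,Q[:,2]][m]
    if len(k): print(n,len(k),'mean',np.round(k.mean(0),4),'min',np.round(k.min(0),4),'max',np.round(k.max(0),4))
    if n=='top':
        h=k[k[:,2]>.074]; print('neck',h.mean(0)) if len(h) else 0
        p=k[(k[:,2]>.044)]; (cc,r)=cv2.minEnclosingCircle(p[:,:2].astype(np.float32)*1000); print('circle',cc,r)
        cv2.imwrite('pics/t10.png',cv2.resize(c['pixels'][220:300,300:420,::-1],None,fx=5,fy=5))
```

```text
top 422 mean [-0.0866 -0.0001  0.0667] min [-0.1115 -0.0268  0.0413] max [-0.0522  0.0272  0.0881]
neck [-8.54037954e-02 -1.92283041e-05  7.78921580e-02]
circle (-85.4754409790039, 0.7897579073905945) 28.07761573791504
scene 235 mean [-0.079  -0.0036  0.0688] min [-0.1098 -0.02    0.0506] max [-0.0565  0.029   0.0882]
wrist 2559 mean [-0.097   0.0115  0.0618] min [-0.1122 -0.0203  0.0413] max [-0.0627  0.0307  0.0764]
```

View pics/t10.png

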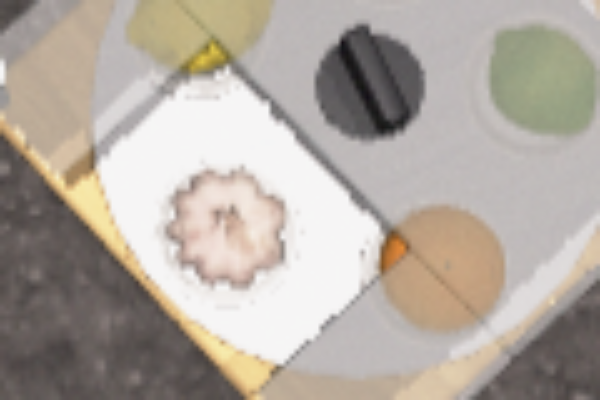

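```bash
python3 -m creep '{"hand":[46.5,46.5,46.5,46.5,46.5],"delta_pos":[[-0.003,-0.0167,0],[-0.006,-0.0334,0],[-0.006,-0.0334,0],[-0.006,-0.0334,0],[-0.006,-0.0334,0]],"turn":[0,0,0,0,0]}'
python3 -m creep '{"hand":[46.5,46.5,46.5,46.5,46.5],"delta_pos":[[-0.006,-0.0334,0],[-0.006,-0.0334,0],[-0.006,-0.0334,0],[-0.006,-0.0334,0],[-0.006,-0.0334,0]],"turn":[0,0,0,0,0]}'
python3 -m creep '{"hand":[46.5,46.5,46.5,46.5,46.5],"delta_pos":[[-0.003,-0.0167,0],[0,0,0],[0,0,0],[0,0,0],[0,0,0]],"turn":[0,0.7,1,1,1]}'
python3 -m creep '{"hand":[46.5,46.5,46.5,46.5,46.5],"delta_pos":[[0,0,0],[0,0,0],[0,0,0],[0,0,0],[0,0,0]],"turn":[1,1,1,1,0.76]}'
python3 -m creep '{"hand":[46.5,46.5,46.5,46.5,46.5],"delta_pos":[[0,0,0],[0,0,0],[0,0,0],[0,0,0],[0,0,0]],"turn":[0,0,0,0,0]}'
python3 - <<'E'
from h import *
s=st();todo(s,[0.4596,0.0319,s['tcp_pos'][2]],42.6)
c=env.read_camera('wrist');save(c,'w11')
m=rot(s['orientation'])
Q=cloud(c,150,420,200,450); L=(Q-np.array(s['tcp_pos']))@m
k=L[(Q[:,2]>.12)&(Q[:,2]<.172)]; print('claws tool frame',np.round(k.min(0),4),np.round(k.max(0),4))
c=env.read_camera('scene');save(c,'s11')
E
```

```text
clock: 16.25
tcp_pos: [0.4451, 0.1782, 0.1889]
orientation: [-0.001, 0.045, 0.999, -0.001]
wrist_force: [1.6, -0.7, -0.8]
finger_gap: 0.0468
clock: 16.67
tcp_pos: [0.4567, 0.043, 0.1891]
orientation: [-0.001, 0.046, 0.999, -0.0]
wrist_force: [0.5, -0.4, -0.6]
finger_gap: 0.0465
clock: 17.08
tcp_pos: [0.4579, 0.0305, 0.189]
orientation: [-0.002, 0.208, 0.978, -0.0]
wrist_force: [0.3, 0.3, -1.7]
finger_gap: 0.0469
clock: 17.5
tcp_pos: [0.4579, 0.0308, 0.189]
orientation: [-0.001, 0.405, 0.914, -0.001]
wrist_force: [-0.6, 0.3, -0.9]
finger_gap: 0.0463
clock: 17.92
tcp_pos: [0.4591, 0.0312, 0.1904]
orientation: [-0.0, 0.403, 0.915, -0.0]
wrist_force: [0.3, -0.8, -0.5]
finger_gap: 0.0469
{'clock': 17.9167, 'joint_pos': [-0.1069, 0.1003, -0.2744, 1.1965, 0.0001, 0.7218], 'tcp_pos': [0.4591, 0.0312, 0.1904], 'orientation': [-0.0002, 0.4026, 0.9154, -0.0], 'wrist_force': [0.3364, -0.7547, -0.4844], 'finger_gap': 0.0469}
units [ 0.0002  0.001  -0.    ] turn units -0.02
claws tool frame [-0.0973 -0.0423  0.0184] [0.018  0.0442 0.0703]
```

View pics/w11.png

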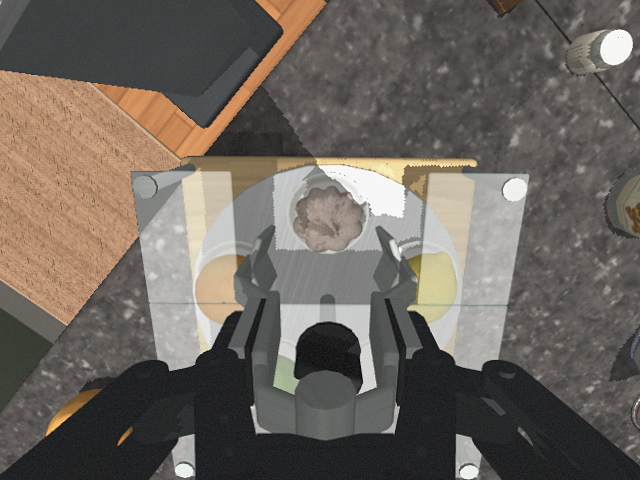

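View pics/s11.png

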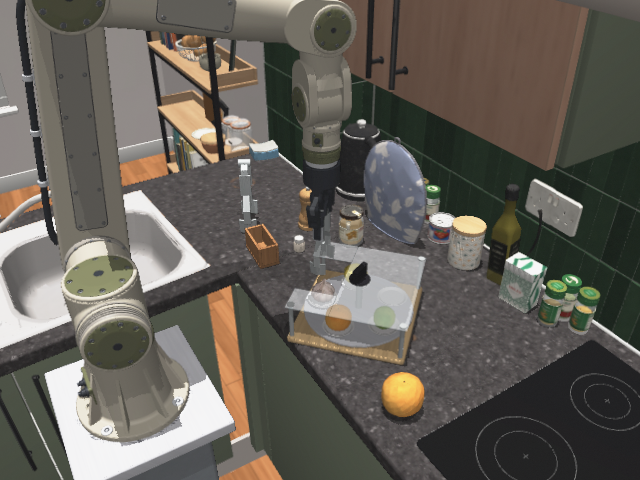

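```bash
python3 -m creep '{"hand":[46.5,46.5,46.5,46.5,46.5],"delta_pos":[[0,0,0.006],[0,0,0.012],[0,0,0.015],[0,0,0.012],[0,0,0.01]],"turn":[0,0,0,0,0]}'
python3 - <<'E'
from h import *
s=st()
c=env.read_camera('wrist');save(c,'w12')
E
```

```text
clock: 18.43
tcp_pos: [0.4586, 0.0314, 0.145]
orientation: [-0.001, 0.403, 0.915, -0.0]
wrist_force: [0.8, -1.2, -1.3]
finger_gap: 0.0466
{'clock': 18.4333, 'joint_pos': [-0.1066, 0.1261, -0.3595, 1.0867, 0.0001, 0.7226], 'tcp_pos': [0.4586, 0.0314, 0.145], 'orientation': [-0.0007, 0.4028, 0.9153, -0.0002], 'wrist_force': [0.7615, -1.1617, -1.3407], 'finger_gap': 0.0466}
```

View pics/w12.png

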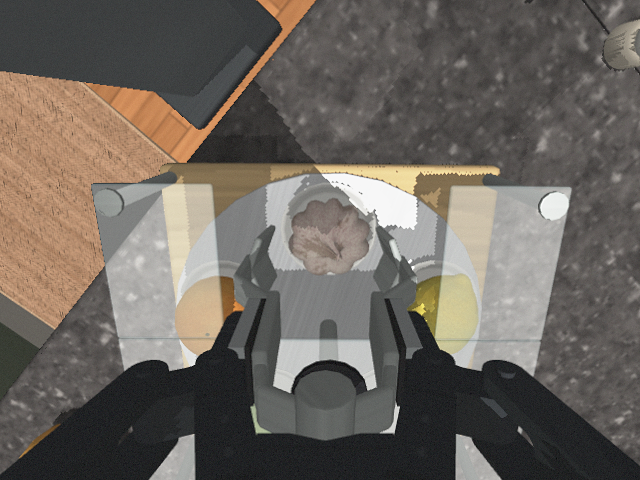

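```bash
python3 -m creep '{"hand":[46.5,46.5,46.5,46.5,46.5],"delta_pos":[[0,0,0.012],[0,0,0.015],[0,0,0.013],[0,0,0.01],[0,0,0.005]],"turn":[0,0,0,0,0]}'
python3 -m creep '{"hand":[46.5,46.5,46.5,46.5,46.5],"delta_pos":[[0,0,0],[0,0,0],[0,0,0],[0,0,0],[0,0,0]],"turn":[0,0,0,0,0]}'
python3 - <<'E'
from h import *
s=st()
c=env.read_camera('wrist');save(c,'w13')
c=env.read_camera('scene')
cv2.imwrite('pics/s13c.png',cv2.resize(c['pixels'][200:370,260:440,::-1],None,fx=4,fy=3.4,interpolation=cv2.INTER_CUBIC))
E
```

```text
clock: 18.9
tcp_pos: [0.4587, 0.0314, 0.1014]
orientation: [-0.001, 0.403, 0.915, -0.0]
wrist_force: [0.9, 0.4, -0.3]
finger_gap: 0.0463
clock: 19.32
tcp_pos: [0.4597, 0.0313, 0.1031]
orientation: [0.001, 0.403, 0.915, 0.0]
wrist_force: [0.5, -0.1, -1.5]
finger_gap: 0.047
{'clock': 19.3167, 'joint_pos': [-0.1066, 0.1588, -0.4307, 0.9802, 0.0001, 0.7227], 'tcp_pos': [0.4597, 0.0313, 0.1031], 'orientation': [0.0005, 0.4029, 0.9153, 0.0002], 'wrist_force': [0.4635, -0.1174, -1.5067], 'finger_gap': 0.047}
```

View pics/w13.png

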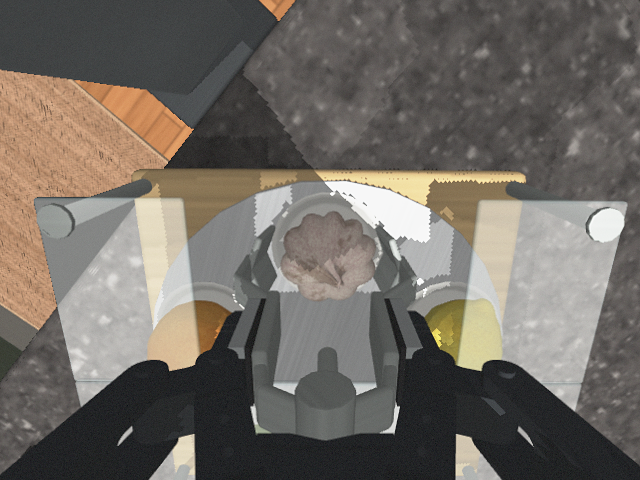

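View pics/s13c.png

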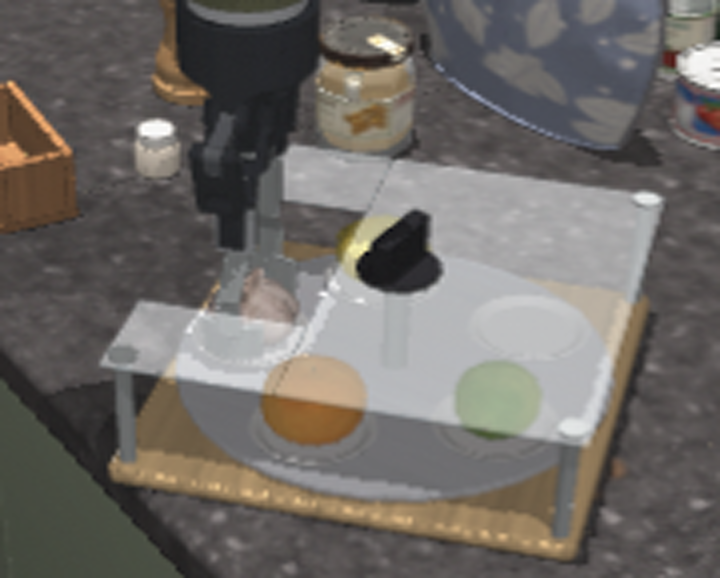

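Run:
```python
from h import *
s=env.get_state();m=rot(s['orientation']);c=env.read_camera('wrist')
def L(b):
    Q=cloud(c,*b);return Q,(Q-np.array(s['tcp_pos']))@m
Q,l=L((205,305,280,379)); k=l[(Q[:,2]>.045)&(Q[:,2]<.095)&(abs(l[:,1])<.032)&(abs(l[:,0])<.04)]; print('garlic',len(k),np.round(k.min(0),4),np.round(k.max(0),4))
for b in((220,300,235,280),(220,300,378,420)):
    Q,l=L(b); k=l[(Q[:,2]>.038)&(Q[:,2]<.09)&(abs(l[:,1])<.05)&(abs(l[:,1])>.026)&(abs(l[:,0])<.03)]; print('claw',len(k),np.round(k.min(0),4),np.round(k.max(0),4),'zmin',k[:,2].max())
```

```text
garlic 6564 [-0.0256 -0.0254  0.0146] [0.0269 0.032  0.0578]
claw 1368 [-0.0171 -0.0424  0.013 ] [ 0.0179 -0.029   0.0601] zmin 0.06012825725265769
claw 1301 [-0.0175  0.0315  0.013 ] [0.0176 0.0444 0.0597] zmin 0.05973033639543297
```

```bash
python3 -m creep '{"hand":[46.5,46.5,45,44,43],"delta_pos":[[0,0,0.002],[0,0,0.0015],[0,0,0],[0,0,0],[0,0,0]],"turn":[0,0,0,0,0]}' 25
python3 -m creep '{"hand":[42,41,40,38,36],"delta_pos":[[0,0,0],[0,0,0],[0,0,0],[0,0,0],[0,0,0]],"turn":[0,0,0,0,0]}' 25
python3 -m creep '{"hand":[34,32,30,30,30],"delta_pos":[[0,0,0],[0,0,0],[0,0,0],[0,0,0],[0,0,0]],"turn":[0,0,0,0,0]}' 25
python3 - <<'E'
from h import *
s=st()
c=env.read_camera('wrist');save(c,'w14')
E
```

```text
clock: 19.88
tcp_pos: [0.4593, 0.0313, 0.0997]
orientation: [-0.0, 0.403, 0.915, 0.0]
wrist_force: [0.1, 0.3, -1.6]
finger_gap: 0.0432
clock: 20.3
tcp_pos: [0.4593, 0.0313, 0.0998]
orientation: [-0.0, 0.403, 0.915, 0.0]
wrist_force: [-0.7, 0.5, -0.4]
finger_gap: 0.0421
clock: 20.72
tcp_pos: [0.4593, 0.0313, 0.0998]
orientation: [0.0, 0.403, 0.915, 0.0]
wrist_force: [-0.2, -0.0, -0.6]
finger_gap: 0.0421
{'clock': 20.7167, 'joint_pos': [-0.1067, 0.1619, -0.4359, 0.9729, 0.0001, 0.7227], 'tcp_pos': [0.4593, 0.0313, 0.0998], 'orientation': [0.0, 0.4029, 0.9152, 0.0001], 'wrist_force': [-0.1644, -0.0296, -0.5952], 'finger_gap': 0.0421}
```

View pics/w14.png

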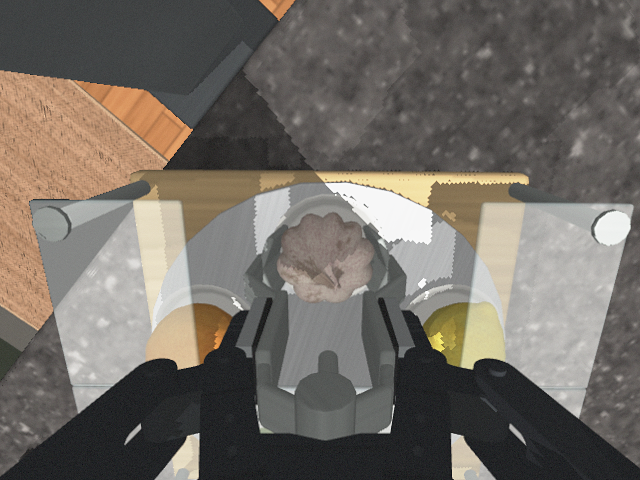

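The fingers stopped at 42 mm, 7 mm closed, as expected for claws on the garlic. I'll lift slowly, straight up.

```bash
python3 -m creep '{"hand":[30,30,30,30,30],"delta_pos":[[0,0,0],[0,0,-0.003],[0,0,-0.006],[0,0,-0.008],[0,0,-0.008]],"turn":[0,0,0,0,0]}' 30
python3 -m creep '{"hand":[30,30,30,30,30],"delta_pos":[[0,0,-0.01],[0,0,-0.01],[0,0,-0.01],[0,0,-0.01],[0,0,-0.01]],"turn":[0,0,0,0,0]}'
python3 -m creep '{"hand":[30,30,30,30,30],"delta_pos":[[0,0,-0.01],[0,0,-0.01],[0,0,-0.01],[0,0,-0.01],[0,0,-0.008]],"turn":[0,0,0,0,0]}'
python3 -m creep '{"hand":[30,30,30,30,30],"delta_pos":[[0,0,-0.006],[0,0,-0.004],[0,0,-0.001],[0,0,0],[0,0,0]],"turn":[0,0,0,0,0]}'
python3 - <<'E'
from h import *
s=st();m=rot(s['orientation'])
c=env.read_camera('wrist');save(c,'w15')
Q=cloud(c,200,310,275,385);l=(Q-np.array(s['tcp_pos']))@m
k=l[(l[:,2]<.09)&(abs(l[:,1])<.03)&(abs(l[:,0])<.04)];print(np.round(k.min(0),4),np.round(k.max(0),4))
c=env.read_camera('scene');save(c,'s15')
cv2.imwrite('pics/s15c.png',cv2.resize(c['pixels'][200:370,260:440,::-1],None,fx=4,fy=3.4,interpolation=cv2.INTER_CUBIC))
c=env.read_camera('top');save(c,'t15')
for d in env.pinpoint('top','dish1')[:3]: print(np.round(d['location']),d['score'],atz(c,d['location'],.03))
E
```

```text
clock: 21.18
tcp_pos: [0.4593, 0.0313, 0.1205]
orientation: [0.0, 0.403, 0.915, 0.0]
wrist_force: [-0.2, -0.3, -0.9]
finger_gap: 0.0423
clock: 21.6
tcp_pos: [0.4594, 0.0313, 0.1608]
orientation: [0.0, 0.403, 0.915, 0.0]
wrist_force: [-0.7, 0.5, -0.6]
finger_gap: 0.0416
clock: 22.02
tcp_pos: [0.4595, 0.0313, 0.1992]
orientation: [0.0, 0.403, 0.915, 0.0]
wrist_force: [0.6, -0.3, -0.4]
finger_gap: 0.0424
clock: 22.43
tcp_pos: [0.4591, 0.0313, 0.2067]
orientation: [-0.0, 0.403, 0.915, -0.0]
wrist_force: [0.5, -0.5, -2.0]
finger_gap: 0.042
{'clock': 22.4333, 'joint_pos': [-0.1067, 0.0935, -0.2417, 1.2363, 0.0001, 0.7227], 'tcp_pos': [0.4591, 0.0313, 0.2067], 'orientation': [-0.0003, 0.4029, 0.9152, -0.0], 'wrist_force': [0.5226, -0.4525, -2.016], 'finger_gap': 0.042}
[-0.0247 -0.0284 -0.0364] [0.0269 0.03   0.0601]
```

View pics/w15.png

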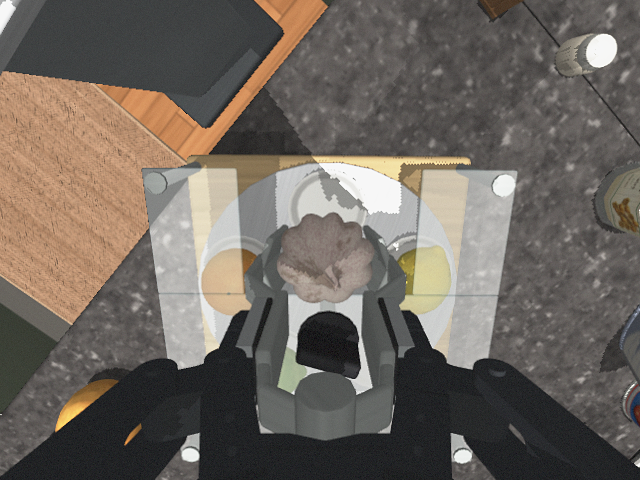

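View pics/s15c.png

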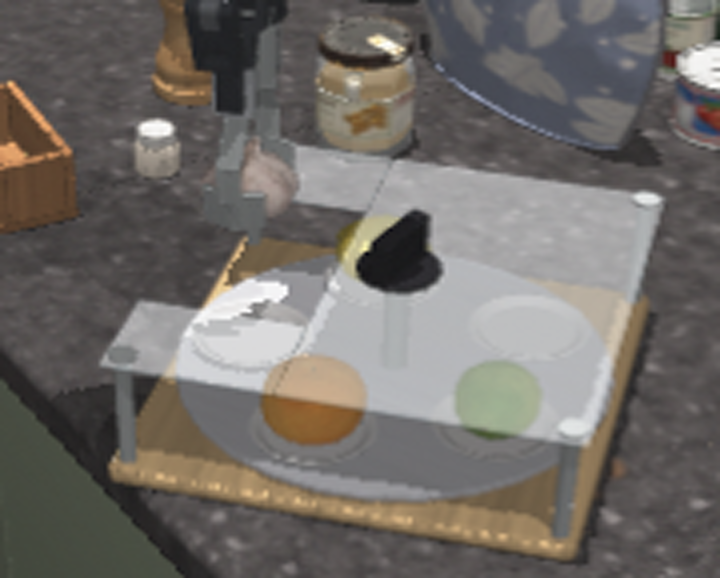

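View pics/t15.png

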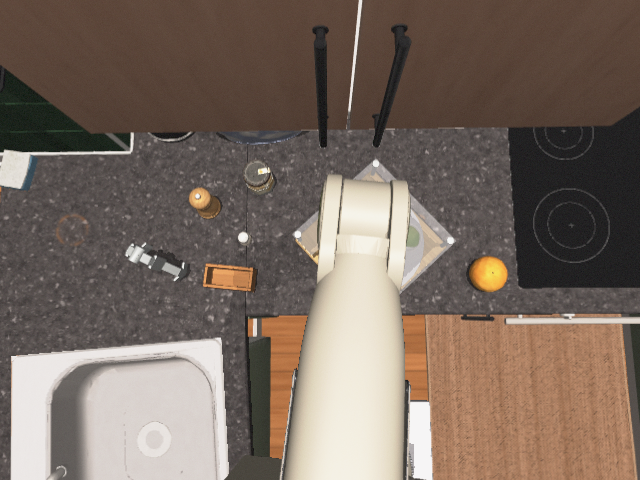

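The garlic is held in the claws and its underside is at about 0.137 m (it rose 107 mm from 0.030). The dish below is empty and still in its stop, and the other produce and the bystanders haven't moved. I'll let it settle, then hand in.

```bash
python3 -m creep '{"hand":[30,30,30,30,30],"delta_pos":[[0,0,0],[0,0,0],[0,0,0],[0,0,0],[0,0,0]],"turn":[0,0,0,0,0]}'
python3 - <<'E'
from h import *
s=st();m=rot(s['orientation']);c=env.read_camera('wrist')
Q=cloud(c,205,310,275,385);l=(Q-np.array(s['tcp_pos']))@m
k=Q[(l[:,2]<.065)&(l[:,2]>.005)&(abs(l[:,1])<.03)&(abs(l[:,0])<.04)];print('garlic',np.round(k.min(0),3),np.round(k.max(0),3))
c=env.read_camera('wrist')
for d in env.pinpoint('wrist','opening')[:1]+env.pinpoint('wrist','dish1')[:1]: print(d, atz(c,d['location'],.03))
print(env.hand_in())
E
```

```text
clock: 23.05
tcp_pos: [0.4593, 0.0313, 0.207]
orientation: [-0.0, 0.403, 0.915, 0.0]
wrist_force: [0.9, 0.6, -1.4]
finger_gap: 0.0419
{'clock': 23.05, 'joint_pos': [-0.1066, 0.0932, -0.2412, 1.2364, 0.0001, 0.7227], 'tcp_pos': [0.4593, 0.0313, 0.207], 'orientation': [-0.0, 0.4029, 0.9152, 0.0], 'wrist_force': [0.9355, 0.5886, -1.383], 'finger_gap': 0.0419}
garlic [0.428 0.002 0.147] [0.49  0.064 0.195]
{'location': [206.2, 328.4], 'score': 0.65} [0.46189403 0.03437295 0.03      ]
{'location': [212.4, 327.2], 'score': 0.83} [0.4649664  0.02944069 0.03      ]
the job is handed in; nothing more can be done
None
```

I turned the knob one stop counter-clockwise (+72°) to bring the garlic's dish to the opening, and let go. I then took the small tongs from the stand, closed them on the garlic and lifted it straight up about 107 mm. I handed the job in at about 23 s, but the hand-in reports no verdict.

**Last checks:**
- **Garlic:** it is held in the claws with the fingers at 42 mm. Its top is at about 0.195 m, which puts the underside near 0.138 m, against the 0.108 m required.
- **Dish:** the network put it within about 6 mm of the opening point, and the limit is 14 mm.
- **Other items:** the mandarin, lemon and lime are still on the tray. The jar, mill and shaker stand where they were.

**What disagreed:** my first grip on the knob closed above the bar and missed it. The cameras showed the fingertips about 26 mm above the reported TCP height, where the stated nose length puts them 11 mm below. I used the camera heights from then on. A grip on the knob 33 mm lower then held and turned the tray.

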